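# Battery check on a reversible nest plate

## Robot

A 6-joint arm with a two-finger parallel gripper is mounted at the origin on the work surface. World frame = base frame: x ahead of the robot, y to its left, z up, the work surface at z = 0. Lengths are in mm, angles in rad, forces in N, time in s.
With the tool pointing down it reaches from about 425 to 1125 mm from the base axis. Payload 14.9 kg.
Tool frame: the origin (TCP) lies midway between the tips of the shut fingers; the grasp point (between the pads) lies 19 mm behind it; y points along the fingers, x is the direction in which the jaws open and shut, and the axes are right-handed (so a half turn about y gives the same grasp; the last joint's range is limited). The gripper opens to 91 mm and grips with 3 to 60 N. Pads are 32 mm wide; open, the fingers measure 118 mm over their backs; the gripper's body (76 mm by 178 mm) begins 60 mm behind the grasp point.
Start: joints at [-1.195, 0.379, 1.734, -0, 1.028, -0.033], TCP at [278.253, -642.334, 176.932] pointing down, gripper open.
Joint ranges: [-2.77, 2.77], [-0.74, 2.19], [0, 2.66], [-1.06, 4.2], [0.31, 2.87], [-3.08, 3.08]. Speed limits (rad/s): [1.89, 1.89, 2.39, 3.14, 3.14, 3.14].

## Interface

Orientations are given as a unit quaternion [w, x, y, z].
In Python, from plant import ctrl, optics, spotter gives the robot as it stands. The module is installed in compiled form; this text tells all that it offers.
- The arm moves only by the tool servo_tool, never from a script. Its argument "targets" is a list of rows, each a list of 3 entries, a list of its own where there are three numbers: the shift along the tool's x, y, z in cm, then the turn, a rotation vector about the tool's x, y, z in rad, then the opening, from 0 (shut) to 1 (fully open). A call has 1 to 5 rows; each row is the pose to reach, as a shift and turn from the pose commanded when the call began, along the tool's axes at that moment; what a row does not reach only later rows make up. A row lasts 1/10 s, in which the tool goes at most 50 mm and 8.59 degrees, less where a joint would pass 70% of its speed; a pose out of reach is approached as far as the arm can. A call with a gripper value outside its range is refused whole. The fingers move at their own pace and stop on an object; the grip force is fixed at half the most. Time passes only in rows, so rows that repeat a pose let the fingers close. It gives the time, the measured TCP pose, the force and the opening at its end, in the units of the state.
- ctrl.sense(): the state, without advancing time (a new reading comes with each control period).
- optics.snapshot(name): name is "scene" or "top"; returns a dict with "pixels" (384x512x3 uint8, red, green, blue), "fx", "fy", "cx", "cy" (pixels), "D" ([k1, k2, p1, p2, k3] as OpenCV has them; the pictures are not rectified), "rvec" (rotation vector, rad) and "tvec" (3), from world to camera coordinates, as OpenCV has them. Camera axes: x right, y down, z forward; pixel columns grow to the right and rows downward; lengths in mm; the calibration is good to about 2 mm. A picture is of the moment at which its call begins. There is no depth.
- ctrl.job_done(): hands the job in, once; it reports no verdict.
Trained networks look in a picture, given as the dict that the camera call returned (one of the last four; its "shot" number tells which), for a name from the list of things; names that differ only in an ending like _2 or _b are one class to them, and where a whole thing is asked for, a point or a joint stands for the part that bears it (a point fixed in the world has none). Each returns a list of dicts, best first, with "confidence" (0 to 1); they miss things now and then, are a little off and sometimes report something else, mostly with a low value. They report only what shows in the picture. A call takes as long as a camera call. They do not tell look-alikes from the thing itself.
- spotter.recognise(picture, thing): "centre" ([column, row] as shares, 0 to 1, of the picture: columns of its width, rows of its height, amid what is visible of it).
The state is a dict: "time": time; "q": joint angles; "joint_velocities": joint speeds; "tau": joint torques, N m; "ee_pos": TCP position; "orientation": TCP orientation; "wrist_force": force on the tool from outside, world axes, zero at the start; "torque": the same for the moment, N m; "finger_gap": finger opening in mm.
Only numpy, scipy, OpenCV 4.12 (cv2) and the standard library are available. Lean on these libraries where they do the work, as an engineer would, in place of code of your own. Each camera call takes 0.05 s, during which the arm holds its last target. There are 200 camera calls.

## Task

Set the battery tester up for these packs: turn its white nest plate over so the three-pocket side faces up, fully seated and flat on both locating pins, then stand every battery pack upright in a pocket of its own. With all of them in place press the plunger fully down to its stop, hold it about a second and let it spring back; finally stand all the packs upright on the floor of the black tray, leaving the plate seated as it is and the other things on the desk where they are.

Things in the scene. Friction and masses are not known exactly. Their poses are not given: they have to be found in the camera images.
- plate: reversible white plastic nest plate, 60 mm wide (its x), 196 mm long (y), 24 mm thick (z), 0.25 to 0.42 kg; origin at its very centre. +z face: two long pockets; -z face: three pockets. It starts seated on the pins, +z face up. Long sides plain and parallel: it can be pinched across its width at mid-length, at any tilt. It stands by itself on an end (60 x 24 mm). Axes x, y match the tester's at the start
- pocket (a point): centre of the floor of the middle one of the plate's three pockets, 4 mm from the plate's centre towards its -z face; axes as the plate's. Each of the three is 53 mm along x, about 41 mm along y, 8 mm deep; centres at y = -47, 0, +47 mm on the plate, parted by 6 mm walls. The other face has two 64 mm long pockets with one wall between, also 8 mm deep
- hole (a point): centre of one of the plate's two 14 mm square through holes, at x = +12, y = +82 mm on the plate; the other is at x = +12, y = -82 mm. Turned over end over end (about its x) the plate fits the pins again as it is; turned over sideways (about its long y) it fits only after a further half turn about the vertical
- tester: battery tester, fixed; origin on the table under the middle of its rail, z up. Base plate 12 mm thick, x -40 to +170, y -105 to +105 mm. Rail under the plate: 40 mm wide (x), 200 mm long (y), top 55 mm above the table, so the plate overhangs it 10 mm on each long side. Plunger housing 75 x 130 mm, 64 mm tall, centred at x = +125 mm, on the side away from the robot
- pin (a point): tip of one of the two fixed steel pins on the rail (x = +12, y = +82 mm on the tester; the other at x = +12, y = -82 mm): 10 mm thick, tapered tip, 14 mm tall above the rail. Both stand off the rail's centre line, on the plunger's side
- nest (a point): point on the tester (x = 0, y = 0, 67 mm above the table) where the centre of the plate lies when fully seated; axes as the tester's. Then the upper pocket floors are 71 mm and their wall tops 79 mm above the table
- plunger (a joint): travel of the tester's spring plunger in m: 0 up, 0.018 fully down at its stop; takes about 4 N to start and 11 N to reach the stop, and springs back by itself
- plunger_top (a point): centre of the top of the plunger's round black head (44 mm across), 114 mm above the table when up; it is pressed straight down
- tray_in (a point): centre of the inner floor of the black open tray, fixed, 4 mm above the table; outside 220 mm along x, 150 mm along y, walls 4 mm thick, 35 mm tall over all. It stands on the robot's left or right, with the mat on the other side
- mat: thin cork mat where the packs begin, fixed, 230 mm along x, 160 mm along y, 4 mm thick; origin at the centre of its underside
- pack1: battery pack, a block with a grey body and a bare metal top cap with two brass contacts: 48 mm along its x, 36 mm along its y, 30 mm tall along its z, 0.11 to 0.23 kg; origin at the centre of its underside. All packs are alike. Two or three packs are present; an absent one reads None from the start. It begins standing on the cork mat.
- pack2: battery pack, a block with a grey body and a bare metal top cap with two brass contacts: 48 mm along its x, 36 mm along its y, 30 mm tall along its z, 0.11 to 0.23 kg; origin at the centre of its underside. All packs are alike. Two or three packs are present; an absent one reads None from the start. It begins standing on the cork mat.
- pack3: battery pack, a block with a grey body and a bare metal top cap with two brass contacts: 48 mm along its x, 36 mm along its y, 30 mm tall along its z, 0.11 to 0.23 kg; origin at the centre of its underside. All packs are alike. Two or three packs are present; an absent one reads None from the start. It begins standing on the cork mat.
- flask: bystander: dark steel flask, 72 mm across, 210 mm tall, standing; origin at the centre of its underside
- mug: bystander: white mug, 80 mm across, 90 mm tall; origin at the centre of its underside
- tape: bystander: roll of clear tape, 90 mm across, 45 mm tall, lying flat; origin at the centre of its underside
- radio: bystander: black hand radio 120 x 58 x 32 mm with a 90 mm aerial, lying flat, aerial towards its +x
- driver: bystander: screwdriver lying between the robot and the tester, along its x axis
Not all that is in view belongs to the job. Leave any blue or turquoise look-alike of the pack3 alone. What is shaped like the pack1 but turquoise is not meant.

How it is judged (in metres and radians):
On the way, in this order (a step that is already met when the one before it is completed fails the run):
1. the plate lies fully seated on both pins with its three-pocket side up (distance between plate and nest below 0.005 m and angle between plate's own z axis and vertical above 3.07 rad), for 0.3 s.
2. every pack stands upright on the floor of a pocket, the plate still seated (all of step 1 and x of pack1 in the frame of tester between -0.008 and 0.008 m and y of pack1 in the frame of tester between -0.056 and 0.056 m and z of pack1 in the frame of tester between 0.067 and 0.075 m and angle between each of pack1, pack2, pack3's own z axis and vertical below 0.1 rad and x of pack2 in the frame of tester between -0.008 and 0.008 m and y of pack2 in the frame of tester between -0.056 and 0.056 m and z of pack2 in the frame of tester between 0.067 and 0.075 m and x of pack3 in the frame of tester between -0.008 and 0.008 m and y of pack3 in the frame of tester between -0.056 and 0.056 m and z of pack3 in the frame of tester between 0.067 and 0.075 m), for 0.3 s.
3. with all packs in the pockets the plunger is held down at its stop (all of step 2 and value of joint plunger above 0.016 m), for 0.4 s.
At the end, for the whole second after the job is handed in: Every pack present stands upright (within 0.12 rad) and still on the floor of the tray, the plate is seated on both pins with the three-pocket side up (centre within 5 mm of the nest point, level within 0.07 rad), and the plunger is back up (all of step 1 and x of pack1 in the frame of tray_in between -0.1 and 0.1 m and y of pack1 in the frame of tray_in between -0.065 and 0.065 m and z of pack1 in the frame of tray_in between -0.006 and 0.006 m and angle between each of pack1, pack2, pack3's own z axis and vertical below 0.12 rad and linear speed of each of pack1, pack2, pack3, plate below 0.02 m/s and x of pack2 in the frame of tray_in between -0.1 and 0.1 m and y of pack2 in the frame of tray_in between -0.065 and 0.065 m and z of pack2 in the frame of tray_in between -0.006 and 0.006 m and x of pack3 in the frame of tray_in between -0.1 and 0.1 m and y of pack3 in the frame of tray_in between -0.065 and 0.065 m and z of pack3 in the frame of tray_in between -0.006 and 0.006 m and value of joint plunger below 0.003 m); the robot touches nothing.
It fails at once if a bystander is knocked more than 5 cm from its place or tipped over (distance of any of flask, mug, tape, radio, driver from where it was at the start of the episode above 0.05 m or angle between any of flask, mug's own z axis and vertical above 0.6 rad).
Of pack1, pack2, pack3 only 2 to 3 are there at a start; the rules pass over those that are not, and their reading is None.
At some moment in a run one of pack1, pack2, pack3 may be knocked a few centimetres aside while the robot is not near it.
Once in a run the grip may slacken for a moment while it holds something.
It also fails if it takes over 210 s, if anything falls off the work surface, if the arm or the gripper's body presses on something with over 40 N, if the wrist force passes 120 N, or if a joint passes its speed limit or range.

## Working session

There is one attempt and no reset: what is moved stays moved. The work goes in short steps, Python scripts to look and compute and a tool call to move; the robot and the scene stay as the last step left them, time stands still between calls to the robot, and variables do not carry over. Pictures are saved under pics/ and viewed, about 12 in all and at most 16, crops included, and the job is handed in when it is done.

Besides the shell and the picture viewer there is one more tool, called after "Request:" as name(argument=value, ...) on one line, values as JSON. servo_tool: Moves the arm, as the interface text tells. Its arguments: {"type":"object","properties":{"targets":{"type":"array"}},"required":["targets"]}

```bash
mkdir -p pics; cat > h.py <<'E'
import numpy as np, cv2
from scipy.spatial.transform import Rotation as R
from plant import ctrl, optics, spotter
def snap(n, fn=None):
    p=optics.snapshot(n)
    if fn: cv2.imwrite('pics/'+fn, p['pixels'][:,:,::-1])
    return p
def cam(p):
    K=np.array([[p['fx'],0,p['cx']],[0,p['fy'],p['cy']],[0,0,1.]])
    return K,np.array(p['D'],float),np.array(p['rvec'],float),np.array(p['tvec'],float)
def ray(p,uv,z):
    K,D,rv,tv=cam(p)
    n=cv2.undistortPoints(np.array([[uv]],float),K,D)[0,0]
    Rm=cv2.Rodrigues(rv)[0]; d=Rm.T@np.array([n[0],n[1],1]); c=-Rm.T@tv.ravel()
    return c+d*(z-c[2])/d[2]
def proj(p,X):
    K,D,rv,tv=cam(p)
    return cv2.projectPoints(np.array(X,float).reshape(-1,1,3),rv,tv,K,D)[0][:,0]
def st():
    s=ctrl.sense(); print('t',round(s['time'],2),'p',np.round(s['ee_pos'],1),'q',np.round(s['orientation'],3),'F',np.round(s['wrist_force'],1),'gap',round(s['finger_gap'],1),'j',np.round(s['q'],2)); return s
E
python3 - <<'E'
from h import *
st()
for n in ['top','scene']:
    p=snap(n,n+'0.png')
    Rm=cv2.Rodrigues(np.array(p['rvec']))[0]; print(n,'cam',np.round(-Rm.T@np.array(p['tvec']).ravel(),0),'fwd',np.round(Rm[2],2))
    for t,z in [('plate',79),('tester',60),('plunger_top',114),('tray_in',4),('mat',4),('pack1',30),('flask',100),('mug',45),('tape',22),('radio',16),('driver',10)]:
        for d in spotter.recognise(p,t)[:5]:
            if d['confidence']<.2: continue
            uv=np.array(d['centre'])*[512,384]
            print(t,round(d['confidence'],2),np.round(uv,0),np.round(ray(p,uv,z)[:2],0))
E
python3 -c "
import cv2,numpy as np
for n in ['top','scene']:
    a=cv2.imread(f'pics/{n}0.png'); cv2.imwrite(f'pics/{n}0b.png',cv2.resize(a,(800,600),interpolation=cv2.INTER_CUBIC))"
```

```text
t 0.0 p [ 278.1 -641.9  176.3] q [ 0.591 -0.591  0.388 -0.388] F [ 0.1  0.  -0.1] gap 91.0 j [-1.2   0.38  1.73 -0.    1.03 -0.03]
top cam [452.  -7. 972.] fwd [ 0.14  0.01 -0.99]
plate 0.98 [262. 208.] [525.  -5.]
tester 0.71 [259. 155.] [657.   0.]
tester 0.6 [263. 172.] [614.  -9.]
tester 0.51 [321. 274.] [ 368. -138.]
plunger_top 0.72 [262. 158.] [638.  -8.]
tray_in 0.37 [262. 153.] [673.  -9.]
mat 0.76 [139. 226.] [493. 308.]
mat 0.38 [124. 221.] [506. 348.]
pack1 0.92 [121. 196.] [568. 349.]
pack1 0.92 [112. 153.] [678. 372.]
pack1 0.78 [124. 221.] [505. 339.]
pack1 0.75 [123. 252.] [430. 341.]
pack1 0.69 [193. 184.] [594. 167.]
flask 0.75 [145. 128.] [720. 268.]
mug 0.95 [366. 117.] [ 748. -271.]
tape 0.67 [191. 272.] [376. 174.]
tape 0.29 [265. 208.] [530. -11.]
radio 0.83 [255. 108.] [791.   6.]
driver 0.92 [318. 271.] [ 371. -139.]
scene cam [ 949. -581.  663.] fwd [-0.43  0.65 -0.63]
plate 0.6 [237. 200.] [531. -38.]
plate 0.41 [282. 203.] [635.  11.]
tester 0.59 [268. 229.] [644. -68.]
plunger_top 0.84 [281. 202.] [650. -20.]
tray_in 0.85 [146. 290.] [ 481. -327.]
pack1 0.66 [294. 186.] [603. 147.]
pack1 0.55 [292. 147.] [498. 331.]
pack1 0.54 [238. 140.] [313. 273.]
pack1 0.47 [276. 144.] [440. 322.]
pack1 0.46 [316. 152.] [579. 341.]
flask 0.62 [357. 160.] [735. 263.]
mug 0.78 [261. 310.] [ 738. -254.]
tape 0.87 [227. 166.] [368. 137.]
radio 0.55 [333. 248.] [788.  -4.]
radio 0.33 [237. 199.] [485.  23.]
driver 0.75 [167. 218.] [ 364. -135.]
```

View pics/top0b.png

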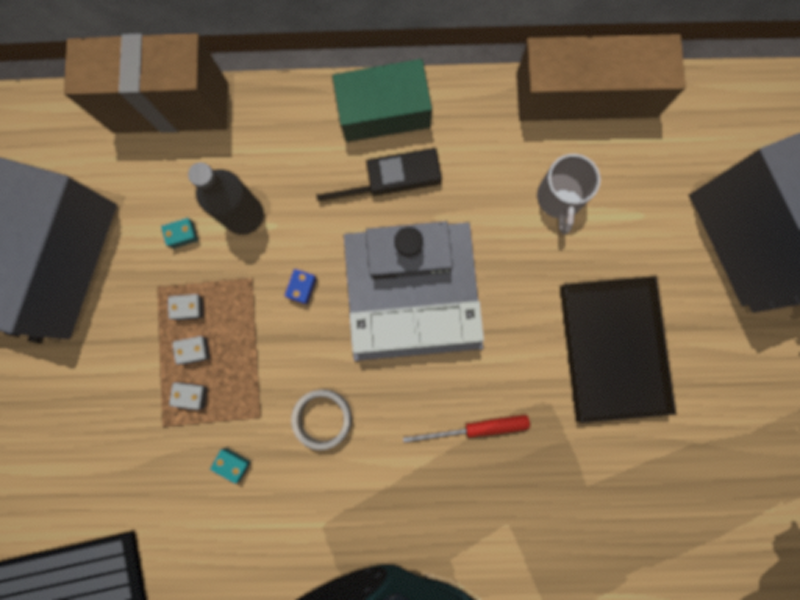

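View pics/scene0b.png

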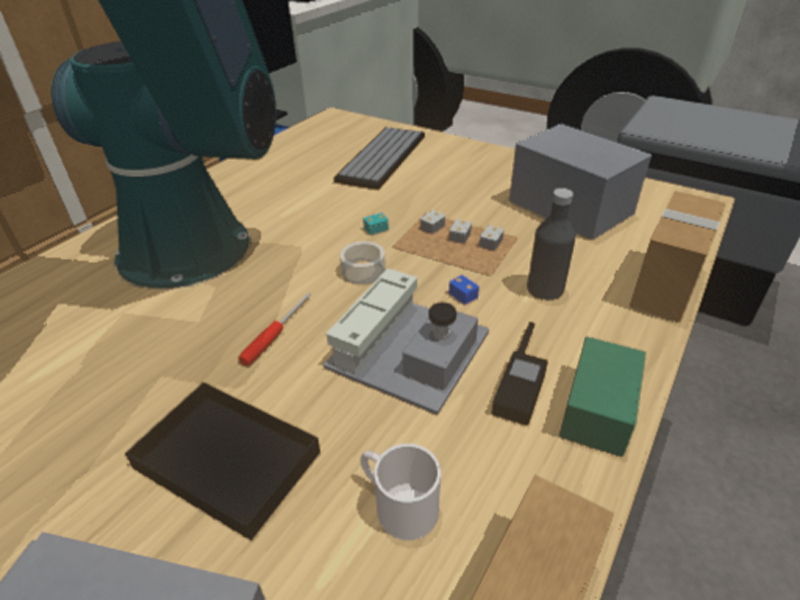

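```bash
cat >> h.py <<'E'
def blobs(p,roi,z,thr,sat=45,amin=60):
    """bright unsaturated blobs in roi (u0,v0,u1,v1): centre on plane z, world yaw of long axis, sizes"""
    im=p['pixels']; f=4; u0,v0,u1,v1=roi
    c=cv2.resize(im[v0:v1,u0:u1],None,fx=f,fy=f,interpolation=cv2.INTER_CUBIC)
    h=cv2.cvtColor(c,cv2.COLOR_RGB2HSV)
    m=((h[...,2]>thr)&(h[...,1]<sat)).astype(np.uint8)
    m=cv2.morphologyEx(m,cv2.MORPH_CLOSE,np.ones((17,17)))
    out=[]
    for k in cv2.findContours(m,cv2.RETR_EXTERNAL,cv2.CHAIN_APPROX_NONE)[0]:
        if cv2.contourArea(k)<amin*f*f: continue
        w=np.array([ray(p,((q[0]+.5)/f-.5+u0,(q[1]+.5)/f-.5+v0),z)[:2] for q in k[:,0]],np.float32)
        (c0,s,a)=cv2.minAreaRect(w); bx=cv2.boxPoints((c0,s,a))
        e=bx[1]-bx[0] if np.linalg.norm(bx[1]-bx[0])>np.linalg.norm(bx[2]-bx[1]) else bx[2]-bx[1]
        out.append((np.round(c0,1),round(float(np.degrees(np.arctan2(e[1],e[0])))%180,1),np.round(sorted(s),1),bx))
    return out
E
python3 - <<'E'
from h import *
p=snap('top')
im=p['pixels'][:,:,::-1].copy()
A=cv2.resize(im[180:240,215:320],None,fx=5,fy=5,interpolation=cv2.INTER_CUBIC)
B=cv2.resize(im[170:280,95:175],None,fx=5,fy=5,interpolation=cv2.INTER_CUBIC)
def ov(C,bx,z,o):
    q=proj(p,[[*b,z] for b in bx]); cv2.polylines(C,[np.int32((q-o+.5)*5)],True,(0,0,255),1)
h=cv2.cvtColor(p['pixels'],cv2.COLOR_RGB2HSV)
for q in [(121,196),(124,221),(123,252),(262,208),(262,225)]: print(q,h[q[1],q[0]])
for b in blobs(p,(215,180,320,240),79,170,60,400): print('plate',b[:3]); ov(A,b[3],79,np.array([215,180]))
for b in blobs(p,(95,170,175,280),30,150,45,60): print('pack',b[:3]); ov(B,b[3],30,np.array([95,170]))
H=np.zeros((550,930,3),np.uint8); H[:300,:525]=A; H[:550,528:928]=B
cv2.imwrite('pics/crop1.png',H)
for b in blobs(p,(225,135,310,235),12,0,255): pass
u=spotter.recognise(p,'plunger_top')[0]['centre']; print(ray(p,np.array(u)*[512,384],114))
E
```

```text
(121, 196) [ 18  87 168]
(124, 221) [ 19  38 163]
(123, 252) [ 18  48 163]
(262, 208) [ 45   8 191]
(262, 225) [120   7  78]
plate (array([522.7, -13.5]), 93.8, array([ 59.1, 198.1]))
pack (array([426.7, 352.4]), 80.3, array([34.4, 44.9]))
pack (array([500.3, 348.8]), 99.8, array([33.4, 45.3]))
pack (array([570.1, 359.5]), 94.1, array([33.4, 44.9]))
[642.63430433  -9.52816843 114.        ]
```

```bash
python3 -c "
import cv2
a=cv2.imread('pics/crop1.png');cv2.imwrite('pics/crop1b.png',cv2.resize(a,(800,473)))"
```

```text
(no output)
```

View pics/crop1b.png

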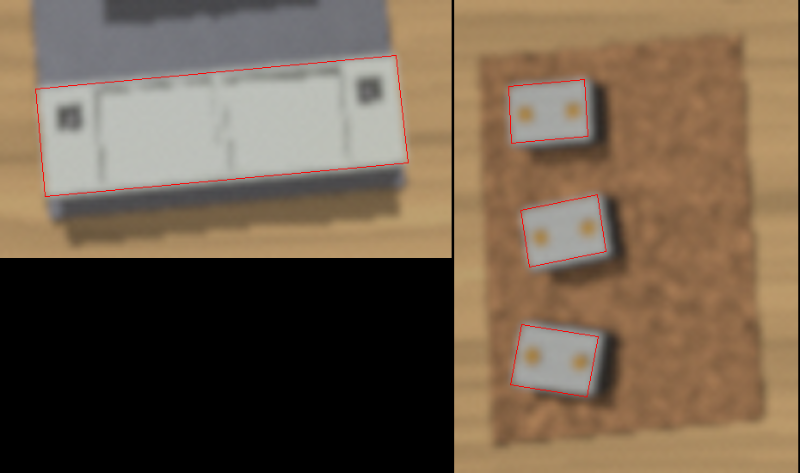

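```bash
cat >> h.py <<'E'
TC=np.array([522.7,-13.5]); TY=np.radians(3.8)
xt=np.array([np.cos(TY),np.sin(TY),0]); yt=np.array([-np.sin(TY),np.cos(TY),0])
def T(x,y,z): return np.array([*TC,0])+x*xt+y*yt+np.array([0,0,z])   # tester -> world
def ori(yaw,tilt=0):
    """tool x at world yaw (deg); tool y (approach) down, tilted 'tilt' deg towards z^ x xtool side (left of tool x)"""
    a=np.radians(yaw); x=np.array([np.cos(a),np.sin(a),0]); l=np.array([-x[1],x[0],0]); t=np.radians(tilt)
    y=np.sin(t)*l-np.cos(t)*np.array([0,0,1]); return R.from_matrix(np.stack([x,y,np.cross(x,y)],1))
def legs(wps,start=None):
    """wps: (pos of TCP, Rotation); prints shift cm / rotvec for each leg"""
    if start is None:
        s=ctrl.sense(); q=s['orientation']; start=(np.array(s['ee_pos']),R.from_quat([q[1],q[2],q[3],q[0]]))
    for w in wps:
        d=start[1].inv().apply(w[0]-start[0])/10; r=(start[1].inv()*w[1]).as_rotvec()
        print('shift',np.round(d,2).tolist(),'rot',np.round(r,3).tolist(),'| mm',round(np.linalg.norm(d)*10),'deg',round(np.degrees(np.linalg.norm(r)),1)); start=w
def gp(pos,Ro,back=19): return (np.array(pos)+Ro.apply([0,back,0]),Ro)   # grasp point -> TCP
E
python3 - <<'E'
from h import *
s=ctrl.sense();q=s['orientation'];R0=R.from_quat([q[1],q[2],q[3],q[0]])
O=lambda t:ori(3.8,t)
legs([(np.array(s['ee_pos'])+[0,0,130],R0),(T(0,0,300),O(0)),gp(T(0,0,300),O(-40)),gp(T(0,0,300),O(50)),gp(T(0,0,300),O(-50))])
E
```

```text
shift [-0.0, -13.0, -0.0] rot [0.0, 0.0, 0.0] | mm 130 deg 0.0
shift [-47.98, 0.69, 47.43] rot [-0.0, -1.228, -0.0] | mm 675 deg 70.4
shift [-0.0, 1.46, -1.22] rot [-0.698, 0.0, -0.0] | mm 19 deg 40.0
shift [0.0, -1.9, 1.9] rot [1.571, -0.0, 0.0] | mm 27 deg 90.0
shift [-0.0, -2.23, -1.87] rot [-1.745, -0.0, -0.0] | mm 29 deg 100.0
```

```bash
cat >> h.py <<'E'
_legs=legs
def legs(wps,start=None,maxmm=200,maxdeg=40):
    from scipy.spatial.transform import Slerp
    if start is None:
        s=ctrl.sense(); q=s['orientation']; start=(np.array(s['ee_pos']),R.from_quat([q[1],q[2],q[3],q[0]]))
    out=[]; a=start
    for w in wps:
        n=int(np.ceil(max(np.linalg.norm(w[0]-a[0])/maxmm,np.degrees((a[1].inv()*w[1]).magnitude())/maxdeg,1e-6)))
        sl=Slerp([0,1],R.concatenate([a[1],w[1]]))
        out+=[(a[0]+(w[0]-a[0])*k/n,sl(k/n)) for k in range(1,n+1)]; a=w
    _legs(out,start)
E
python3 - <<'E'
from h import *
s=ctrl.sense();q=s['orientation'];R0=R.from_quat([q[1],q[2],q[3],q[0]])
O=lambda t:ori(3.8,t)
legs([(np.array(s['ee_pos'])+[0,0,130],R0),(T(0,0,300),O(0)),gp(T(0,0,300),O(-40)),gp(T(0,0,300),O(-50))])
E
```

```text
shift [-0.0, -13.0, -0.0] rot [0.0, 0.0, 0.0] | mm 130 deg 0.0
shift [-12.0, 0.17, 11.86] rot [-0.0, -0.307, -0.0] | mm 169 deg 17.6
shift [-7.85, 0.17, 14.93] rot [-0.0, -0.307, -0.0] | mm 169 deg 17.6
shift [-2.97, 0.17, 16.6] rot [-0.0, -0.307, -0.0] | mm 169 deg 17.6
shift [2.19, 0.17, 16.72] rot [-0.0, -0.307, -0.0] | mm 169 deg 17.6
shift [-0.0, 1.46, -1.22] rot [-0.698, -0.0, -0.0] | mm 19 deg 40.0
shift [-0.0, -0.03, -0.33] rot [-0.175, -0.0, 0.0] | mm 3 deg 10.0
```

Request:
servo_tool(targets=[[[0,-4,0],[0,0,0],1],[[0,-8,0],[0,0,0],1],[[0,-13,0],[0,0,0],1],[[0,-13,0],[0,0,0],1]])

```text
time: 1.7
ee_pos: [279.4, -645.1, 314.8]
orientation: [-0.589, 0.593, -0.385, 0.391]
wrist_force: [0.7, 0.1, 0.5]
finger_gap: 91.4
```

Request:
servo_tool(targets=[[[-3,0,3],[0,-0.08,0],1],[[-6,0,6],[0,-0.16,0],1],[[-9,0.1,9],[0,-0.23,0],1],[[-12,0.2,11.9],[0,-0.307,0],1],[[-12,0.2,11.9],[0,-0.307,0],1]])

```text
time: 2.2
ee_pos: [340.9, -481.4, 304.9]
orientation: [0.644, -0.644, 0.292, -0.292]
wrist_force: [0.3, -0.2, 1.1]
finger_gap: 91.2
```

Request:
servo_tool(targets=[[[-2,0,3.7],[0,-0.08,0],1],[[-4,0,7.5],[0,-0.16,0],1],[[-6,0.1,11.2],[0,-0.23,0],1],[[-7.9,0.2,14.9],[0,-0.307,0],1],[[-7.9,0.2,14.9],[0,-0.307,0],1]])

```text
time: 2.7
ee_pos: [401.3, -324.7, 302.9]
orientation: [0.681, -0.681, 0.19, -0.19]
wrist_force: [-0.6, -1.1, 0.0]
finger_gap: 91.3
```

Request:
servo_tool(targets=[[[-0.7,0,4.2],[0,-0.08,0],1],[[-1.5,0,8.3],[0,-0.16,0],1],[[-2.2,0.1,12.5],[0,-0.23,0],1],[[-3,0.2,16.6],[0,-0.307,0],1],[[-3,0.2,16.6],[0,-0.307,0],1]])

```text
time: 3.2
ee_pos: [462.4, -167.6, 300.9]
orientation: [0.702, -0.702, 0.083, -0.083]
wrist_force: [-0.6, 0.1, -0.5]
finger_gap: 91.2
```

Request:
servo_tool(targets=[[[0.5,0,4.2],[0,-0.08,0],1],[[1.1,0,8.4],[0,-0.16,0],1],[[1.6,0.1,12.6],[0,-0.23,0],1],[[2.2,0.2,16.7],[0,-0.307,0],1],[[2.2,0.2,16.7],[0,-0.307,0],1]])

```text
time: 3.7
ee_pos: [523.9, -11.2, 298.8]
orientation: [0.707, -0.707, -0.025, 0.025]
wrist_force: [-0.4, -1.0, -0.4]
finger_gap: 91.0
```

Request:
servo_tool(targets=[[[0,0.3,-0.3],[-0.14,0,0],1],[[0,0.6,-0.6],[-0.28,0,0],1],[[0,0.9,-0.8],[-0.42,0,0],1],[[0,1.2,-1],[-0.56,0,0],1],[[0,1.46,-1.22],[-0.698,0,0],1]])

```text
time: 4.2
ee_pos: [524.1, -26.5, 285.3]
orientation: [-0.42, 0.907, 0.03, -0.012]
wrist_force: [0.4, -1.2, -0.4]
finger_gap: 91.5
```

Request:
servo_tool(targets=[[[0,0,-0.15],[-0.087,0,0],1],[[0,0,-0.33],[-0.175,0,0],1],[[0,0,-0.33],[-0.175,0,0],1],[[0,0,-0.33],[-0.175,0,0],1]])

```text
time: 4.6
ee_pos: [523.6, -28.5, 286.1]
orientation: [-0.343, 0.939, 0.03, -0.011]
wrist_force: [-0.1, -0.6, 0.6]
finger_gap: 91.1
```

```bash
python3 - <<'E'
from h import *
s=st(); O=lambda t:ori(3.8,t)
legs([gp(T(0,0,300),O(50)),gp(T(0,0,300),O(0))])
E
```

```text
t 4.6 p [523.6 -28.5 286.1] q [-0.343  0.939  0.03  -0.011] F [-0.1 -0.6  0.6] gap 91.1 j [ 0.34  0.14  2.04 -0.85  1.37  0.64]
shift [0.0, -0.79, 0.59] rot [0.581, -0.001, -0.0] | mm 10 deg 33.3
shift [0.0, -0.33, 0.93] rot [0.581, -0.001, -0.0] | mm 10 deg 33.3
shift [0.0, 0.23, 0.96] rot [0.581, -0.001, -0.0] | mm 10 deg 33.3
shift [-0.0, -0.34, -0.73] rot [-0.436, 0.0, -0.0] | mm 8 deg 25.0
shift [0.0, 0.0, -0.8] rot [-0.436, -0.0, 0.0] | mm 8 deg 25.0
```

```bash
python3 - <<'E'
from h import *
O=ori(3.8,-35); P=lambda d: gp(T(0,0,67)-O.apply([0,d,0]),O)
legs([P(100),P(0)])
legs([gp(T(0,0,187),O)],P(0))
E
```

```text
shift [0.01, 5.14, 15.65] rot [0.26, -0.001, -0.001] | mm 165 deg 14.9
shift [0.0, 10.0, 0.0] rot [0.0, -0.0, 0.0] | mm 100 deg 0.0
shift [0.0, -9.83, -6.88] rot [0.0, 0.0, 0.0] | mm 120 deg 0.0
```

Request:
servo_tool(targets=[[[0,1.3,3.9],[0.06,0,0],1],[[0,2.6,7.8],[0.13,0,0],1],[[0,3.8,11.7],[0.2,0,0],1],[[0,5.14,15.65],[0.26,0,0],1],[[0,5.14,15.65],[0.26,0,0],1]])

```text
time: 5.1
ee_pos: [518.3, 32.1, 131.5]
orientation: [-0.461, 0.887, 0.028, -0.016]
wrist_force: [-0.1, -0.3, 1.7]
finger_gap: 91.2
```

```bash
python3 - <<'E'
from h import *
st(); O=ori(3.8,-35); P=lambda d: gp(T(0,0,67)-O.apply([0,d,0]),O)
legs([P(0)])
p=snap('scene'); cv2.imwrite('pics/a1.png',cv2.resize(p['pixels'][80:300,130:400,::-1],None,fx=2.9,fy=2.7,interpolation=cv2.INTER_CUBIC))
E
```

```text
t 5.1 p [518.3  32.1 131.5] q [-0.461  0.887  0.028 -0.016] F [-0.1 -0.3  1.7] gap 91.2 j [ 0.34  0.29  2.08 -0.68  1.07  0.71]
shift [0.17, 9.81, -0.06] rot [-0.0, -0.0, -0.004] | mm 98 deg 0.2
```

View pics/a1.png

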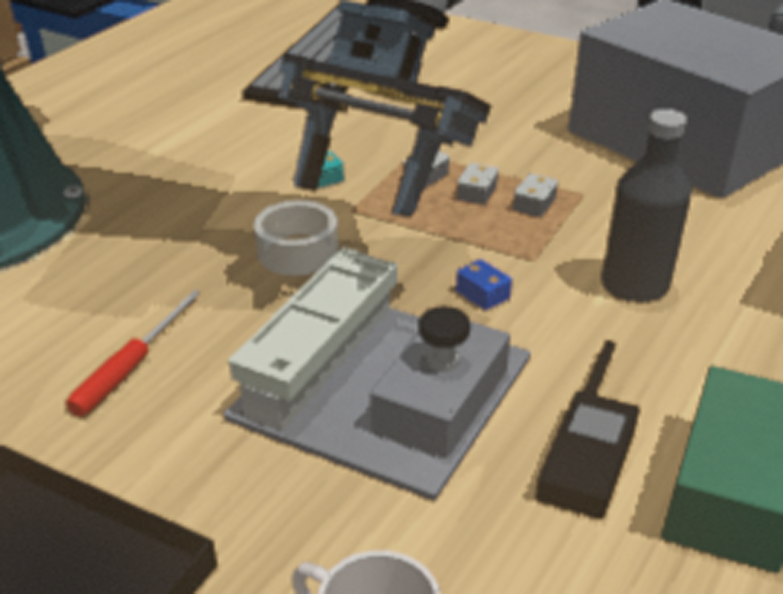

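Request:
servo_tool(targets=[[[0,2.5,0],[0,0,0],1],[[0.1,5,0],[0,0,0],1],[[0.2,7.5,0],[0,0,0],1],[[0.2,9.8,0],[0,0,0],1],[[0.2,9.8,0],[0,0,0],1]])

```text
time: 5.65
ee_pos: [525.1, -24.9, 53.8]
orientation: [-0.46, 0.887, 0.028, -0.015]
wrist_force: [-0.1, -0.3, 0.1]
finger_gap: 91.4
```

Request:
servo_tool(targets=[[[0,0,0],[0,0,0],0.6],[[0,0,0],[0,0,0],0.5],[[0,0,0],[0,0,0],0.5],[[0,0,0],[0,0,0],0.5],[[0,0,0],[0,0,0],0.5]])

```text
time: 6.15
ee_pos: [524.6, -23.0, 53.9]
orientation: [-0.46, 0.887, 0.029, -0.015]
wrist_force: [-5.8, 2.3, 9.3]
finger_gap: 57.2
```

Request:
servo_tool(targets=[[[0,0,0],[0,0,0],0.3],[[0,0,0],[0,0,0],0.3],[[0,0,0],[0,0,0],0.3],[[0,0,0],[0,0,0],0.3],[[0,0,0],[0,0,0],0.3]])

```text
time: 6.65
ee_pos: [524.7, -23.0, 53.9]
orientation: [-0.46, 0.887, 0.029, -0.015]
wrist_force: [-6.1, 2.9, 8.3]
finger_gap: 56.9
```

```bash
python3 - <<'E'
from h import *
s=st(); O=ori(3.8,-35); 
g=np.array(s['ee_pos'])-O.apply([0,19,0]); print('grasp pt in tester',(g[:2]-TC)@xt[:2],(g[:2]-TC)@yt[:2],g[2])
W=np.array(s['ee_pos'])
# stand spot
SP=np.array([500,-185,0.]); 
for dy,L in [(-12,'a')]:
    up=(W+[0,0,130],O)
    A1=gp(T(0,0,197),ori(3.8,10)); A2=gp(np.array([505,-100,200.]),ori(-8,55)); A3=gp(np.array([500,-185,160.]),ori(-15,55)); A4=gp(np.array([500,-185,104.]),ori(-15,55))
    legs([up,A1,A2,A3,A4],maxmm=120,maxdeg=25)
E
```

```text
t 6.65 p [524.7 -23.   53.9] q [-0.46   0.887  0.029 -0.015] F [-6.1  2.9  8.3] gap 56.9 j [ 0.25  0.42  2.11 -0.8   0.92  0.78]
grasp pt in tester 1.3373440801125849 1.300744417848482 69.46841113374512
shift [-0.0, -5.31, -3.74] rot [0.001, -0.0, -0.0] | mm 65 deg 0.1
shift [-0.0, -5.32, -3.74] rot [0.001, -0.0, -0.0] | mm 65 deg 0.1
shift [-0.07, -0.14, 0.69] rot [0.393, 0.0, -0.0] | mm 7 deg 22.5
shift [-0.07, 0.13, 0.69] rot [0.393, -0.0, -0.0] | mm 7 deg 22.5
shift [-1.01, -1.17, -3.51] rot [0.391, 0.089, -0.057] | mm 38 deg 23.2
shift [-0.62, -2.48, -2.86] rot [0.391, 0.089, -0.057] | mm 38 deg 23.2
shift [0.88, -4.67, -8.15] rot [0.0, 0.07, -0.1] | mm 94 deg 7.0
shift [-0.0, 3.21, -4.59] rot [0.0, 0.0, 0.0] | mm 56 deg 0.0
```

Request:
servo_tool(targets=[[[0,-0.5,-0.4],[0,0,0],0.3],[[0,-1.3,-0.9],[0,0,0],0.3],[[0,-2.5,-1.8],[0,0,0],0.3],[[0,-3.9,-2.8],[0,0,0],0.3],[[0,-5.3,-3.74],[0,0,0],0.3]])

```text
time: 7.15
ee_pos: [522.7, -26.0, 118.1]
orientation: [-0.459, 0.888, 0.028, -0.017]
wrist_force: [3.1, -21.8, -19.3]
finger_gap: 58.8
```

Request:
servo_tool(targets=[[[0,-1.3,-0.9],[0,0,0],0.3],[[0,-2.6,-1.9],[0,0,0],0.3],[[0,-4,-2.8],[0,0,0],0.3],[[0,-5.3,-3.74],[0,0,0],0.3],[[0,-5.3,-3.74],[0,0,0],0.3]])

```text
time: 7.65
ee_pos: [526.4, -22.9, 185.6]
orientation: [-0.461, 0.887, 0.03, -0.014]
wrist_force: [-0.7, 0.4, -4.4]
finger_gap: 59.2
```

Request:
servo_tool(targets=[[[0,0,0.2],[0.08,0,0],0.3],[[0,0,0.3],[0.16,0,0],0.3],[[-0.1,-0.1,0.4],[0.24,0,0],0.3],[[-0.1,-0.1,0.6],[0.32,0,0],0.3],[[-0.1,-0.1,0.7],[0.393,0,0],0.3]])

```text
time: 8.15
ee_pos: [523.5, -16.9, 179.7]
orientation: [-0.626, 0.779, 0.026, -0.021]
wrist_force: [-0.3, -0.0, -3.7]
finger_gap: 59.2
```

Request:
servo_tool(targets=[[[0,0,0.2],[0.08,0,0],0.3],[[0,0,0.3],[0.16,0,0],0.3],[[-0.1,0.1,0.4],[0.24,0,0],0.3],[[-0.1,0.1,0.6],[0.32,0,0],0.3],[[-0.1,0.1,0.7],[0.393,0,0],0.3]])

```text
time: 8.65
ee_pos: [522.0, -10.5, 177.1]
orientation: [0.766, -0.642, -0.021, 0.025]
wrist_force: [-0.4, 0.8, -3.6]
finger_gap: 59.4
```

Request:
servo_tool(targets=[[[-0.2,-0.2,-0.7],[0.08,0.02,-0.01],0.3],[[-0.4,-0.5,-1.4],[0.16,0.04,-0.02],0.3],[[-0.6,-0.7,-2.1],[0.24,0.05,-0.03],0.3],[[-0.8,-0.9,-2.8],[0.31,0.07,-0.045],0.3],[[-1,-1.2,-3.5],[0.391,0.089,-0.057],0.3]])

```text
time: 9.15
ee_pos: [514.3, -48.0, 182.9]
orientation: [0.877, -0.481, -0.0, -0.021]
wrist_force: [-0.4, -0.8, -4.0]
finger_gap: 59.0
```

Request:
servo_tool(targets=[[[-0.1,-0.5,-0.6],[0.08,0.02,-0.01],0.3],[[-0.2,-1,-1.2],[0.16,0.04,-0.02],0.3],[[-0.4,-1.5,-1.7],[0.24,0.05,-0.03],0.3],[[-0.5,-2,-2.3],[0.31,0.07,-0.045],0.3],[[-0.6,-2.5,-2.9],[0.391,0.089,-0.057],0.3]])

```text
time: 9.65
ee_pos: [506.9, -85.8, 188.3]
orientation: [0.951, -0.3, 0.021, -0.067]
wrist_force: [-0.2, -0.1, -3.8]
finger_gap: 59.5
```

```bash
python3 - <<'E'
from h import *
st(); A3=gp(np.array([500,-185,160.]),ori(-15,55)); A4=gp(np.array([500,-185,104.]),ori(-15,55))
legs([A3,A4],maxmm=130)
p=snap('scene'); cv2.imwrite('pics/a2.png',cv2.resize(p['pixels'][80:360,100:400,::-1],None,fx=2.6,fy=2.1,interpolation=cv2.INTER_CUBIC))
E
```

```text
t 9.65 p [506.9 -85.8 188.3] q [ 0.951 -0.3    0.021 -0.067] F [-0.2 -0.1 -3.8] gap 59.5 j [-0.66  0.36  2.03  0.8   1.43 -0.93]
shift [0.89, -4.61, -8.01] rot [0.0, 0.07, -0.099] | mm 93 deg 6.9
shift [0.0, 3.21, -4.59] rot [0.0, -0.0, -0.0] | mm 56 deg 0.0
```

View pics/a2.png

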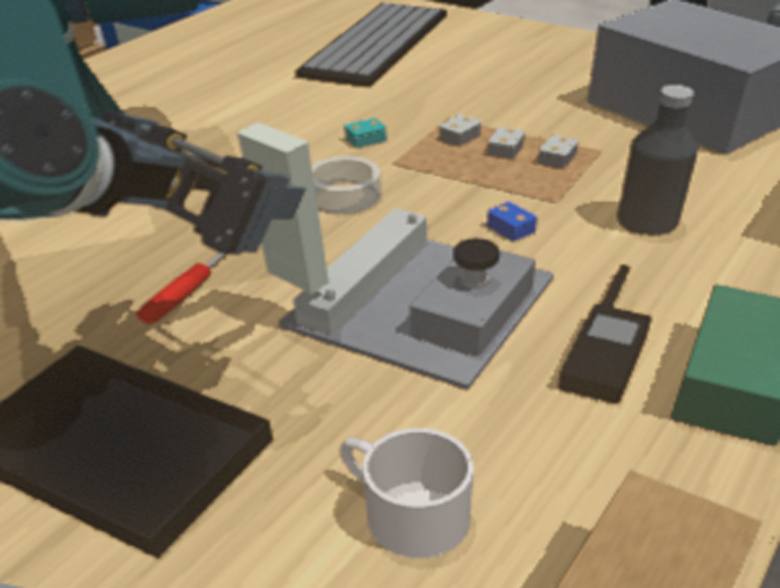

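Request:
servo_tool(targets=[[[0.1,-0.9,-1.6],[0,0.015,-0.02],0.3],[[0.3,-1.9,-3.2],[0,0.03,-0.04],0.3],[[0.5,-2.8,-4.8],[0,0.04,-0.06],0.3],[[0.7,-3.7,-6.4],[0,0.06,-0.08],0.3],[[0.9,-4.6,-8],[0,0.07,-0.1],0.3]])

```text
time: 10.2
ee_pos: [504.4, -170.9, 149.0]
orientation: [0.945, -0.299, 0.039, -0.126]
wrist_force: [1.2, 0.5, -3.3]
finger_gap: 59.4
```

Request:
servo_tool(targets=[[[0,0.6,-0.9],[0,0,0],0.3],[[0,1.3,-1.8],[0,0,0],0.3],[[0,1.9,-2.7],[0,0,0],0.3],[[0,2.6,-3.7],[0,0,0],0.3],[[0,3.2,-4.6],[0,0,0],0.3]])

```text
time: 10.7
ee_pos: [505.8, -168.5, 97.3]
orientation: [0.947, -0.295, 0.037, -0.124]
wrist_force: [-6.0, 0.3, 45.6]
finger_gap: 57.5
```

Request:
servo_tool(targets=[[[0,0,0],[0,0,0],0.3],[[0,0.06,-0.08],[0,0,0],0.3],[[0,0.11,-0.16],[0,0,0],0.3]])

```text
time: 11.0
ee_pos: [505.4, -168.7, 94.3]
orientation: [0.946, -0.296, 0.038, -0.124]
wrist_force: [-4.9, 0.3, 32.8]
finger_gap: 55.4
```

```bash
python3 - <<'E'
from h import *
s=st();q=s['orientation'];Ro=R.from_quat([q[1],q[2],q[3],q[0]]);print('gp',np.array(s['ee_pos'])-Ro.apply([0,19,0]))
_legs([(np.array(s['ee_pos'])+[0,0,-10],Ro)])
p=snap('scene'); cv2.imwrite('pics/a3.png',cv2.resize(p['pixels'][130:330,100:360,::-1],None,fx=3,fy=3,interpolation=cv2.INTER_CUBIC))
E
```

```text
t 11.0 p [ 505.4 -168.7   94.3] q [ 0.946 -0.296  0.038 -0.124] F [-4.9  0.3 32.8] gap 55.4 j [-0.79  0.55  1.98  0.82  1.34 -1.04]
gp [ 501.38195922 -183.75527717  105.12250405]Traceback (most recent call last):
  File "<stdin>", line 3, in <module>
NameError: name '_legs' is not defined. Did you mean: 'legs'?
```

```bash
sed -i 's/_legs/legs0/g' h.py; python3 - <<'E'
from h import *
p=snap('scene'); cv2.imwrite('pics/a3.png',cv2.resize(p['pixels'][130:330,100:360,::-1],None,fx=3,fy=3,interpolation=cv2.INTER_CUBIC))
E
```

```text
(no output)
```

View pics/a3.png

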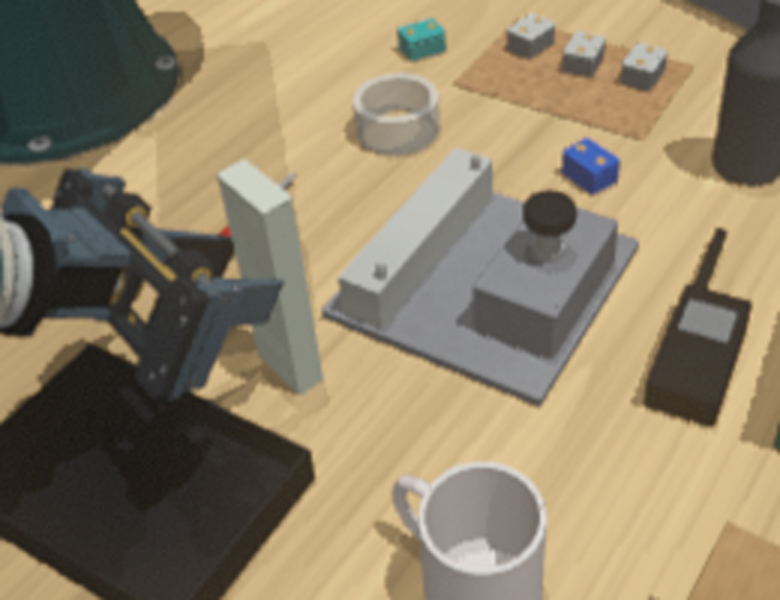

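```bash
cat >> h.py <<'E'
def box(c,axes,h):
    v=[np.array(c)+sum(a*s*k for a,s,k in zip(axes,(i,j,l),h)) for i in(-1,1) for j in(-1,1) for l in(-1,1)]
    e=[(a,b) for a in range(8) for b in range(a+1,8) if bin(a^b).count('1')==1]; return v,e
def drawbox(C,p,c,axes,h,o,f,col=(0,0,255)):
    v,e=box(c,axes,h); q=(proj(p,v)-o+.5)*f
    for a,b in e: cv2.line(C,tuple(int(x) for x in q[a]),tuple(int(x) for x in q[b]),col,1)
E
python3 - <<'E'
from h import *
from scipy.spatial.transform import Rotation as R
p=snap('scene')
C=cv2.resize(p['pixels'][160:280,155:235,::-1],None,fx=5,fy=5,interpolation=cv2.INTER_CUBIC)
a=np.radians(-15); x=np.array([np.cos(a),np.sin(a),0]);y=np.array([-x[1],x[0],0]);z=np.array([0,0,1.])
C2=C.copy()
drawbox(C2,p,[501.4,-183.8,98],(x,y,z),(30,12,98),np.array([155,160]),5)
cv2.imwrite('pics/a4.png',np.hstack([C,C2]))
E
```

```text
(no output)
```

View pics/a4.png

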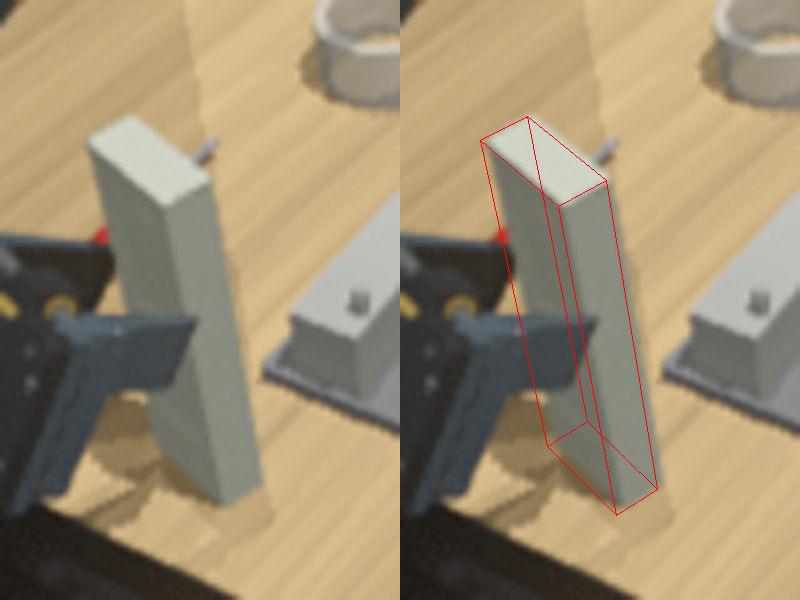

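```bash
python3 - <<'E'
from h import *
s=st();q=s['orientation'];Ro=R.from_quat([q[1],q[2],q[3],q[0]]);W=np.array(s['ee_pos'])
OB=ori(-15,-48); g=np.array([501.4,-183.3,98])
legs([(W+[0,0,3],Ro),(W+[0,0,3]-Ro.apply([0,120,0]),Ro),gp(g+[-5,-30,212],ori(-15,0)),gp(g-OB.apply([0,110,0]),OB)],maxmm=160)
E
```

```text
t 11.1 p [ 505.4 -168.7   94.3] q [ 0.946 -0.296  0.038 -0.124] F [-4.1  1.3 28. ] gap 55.5 j [-0.79  0.55  1.98  0.82  1.34 -1.04]
shift [0.0, -0.17, 0.25] rot [0.0, 0.0, 0.0] | mm 3 deg 0.0
shift [0.0, -12.0, -0.0] rot [0.0, 0.0, 0.0] | mm 120 deg 0.0
shift [0.17, -1.39, 6.66] rot [-0.482, 0.001, 0.001] | mm 68 deg 27.6
shift [0.16, -4.32, 5.26] rot [-0.482, 0.001, 0.001] | mm 68 deg 27.6
shift [-0.15, 6.61, 4.89] rot [-0.419, -0.0, -0.0] | mm 82 deg 24.0
shift [-0.15, 4.04, 7.16] rot [-0.419, 0.0, -0.0] | mm 82 deg 24.0
```

Request:
servo_tool(targets=[[[0,-0.08,0.12],[0,0,0],0.3],[[0,-0.17,0.25],[0,0,0],0.3],[[0,-0.17,0.25],[0,0,0],0.3]])

```text
time: 11.4
ee_pos: [504.9, -169.0, 95.4]
orientation: [0.946, -0.298, 0.038, -0.124]
wrist_force: [-1.7, -0.6, 8.5]
finger_gap: 55.0
```

Request:
servo_tool(targets=[[[0,0,0],[0,0,0],0.7],[[0,0,0],[0,0,0],0.8],[[0,0,0],[0,0,0],0.9],[[0,0,0],[0,0,0],1],[[0,0,0],[0,0,0],1]])

```text
time: 11.9
ee_pos: [504.4, -169.5, 94.6]
orientation: [0.945, -0.299, 0.039, -0.125]
wrist_force: [0.5, 0.1, 0.5]
finger_gap: 90.2
```

Request:
servo_tool(targets=[[[0,-2,0],[0,0,0],1],[[0,-4.5,0],[0,0,0],1],[[0,-7.5,0],[0,0,0],1],[[0,-10.5,0],[0,0,0],1],[[0,-12,0],[0,0,0],1]])

```text
time: 12.4
ee_pos: [478.8, -267.3, 165.6]
orientation: [0.945, -0.3, 0.038, -0.126]
wrist_force: [0.1, -0.3, 0.2]
finger_gap: 91.2
```

Request:
servo_tool(targets=[[[0,-0.4,1.6],[-0.12,0,0],1],[[0.1,-0.7,3.3],[-0.24,0,0],1],[[0.1,-1,5],[-0.36,0,0],1],[[0.2,-1.4,6.7],[-0.482,0,0],1]])

```text
time: 12.8
ee_pos: [487.7, -239.1, 227.7]
orientation: [0.845, -0.518, 0.068, -0.113]
wrist_force: [0.4, -0.2, 0.2]
finger_gap: 91.1
```

Request:
servo_tool(targets=[[[0,-1.1,1.3],[-0.12,0,0],1],[[0.1,-2.2,2.6],[-0.24,0,0],1],[[0.1,-3.3,4],[-0.36,0,0],1],[[0.2,-4.3,5.3],[-0.482,0,0],1],[[0.2,-4.3,5.3],[-0.482,0,0],1]])

```text
time: 13.3
ee_pos: [498.2, -211.2, 291.8]
orientation: [-0.697, 0.705, -0.09, 0.093]
wrist_force: [0.2, 0.1, -0.7]
finger_gap: 91.4
```

Request:
servo_tool(targets=[[[0,2.2,1.6],[-0.14,0,0],1],[[0,4.4,3.2],[-0.28,0,0],1],[[-0.1,6.6,4.9],[-0.419,0,0],1]])

```text
time: 13.6
ee_pos: [508.7, -165.9, 222.8]
orientation: [-0.535, 0.834, -0.109, 0.072]
wrist_force: [0.8, -0.1, -0.4]
finger_gap: 90.7
```

Request:
servo_tool(targets=[[[0,1.3,2.4],[-0.14,0,0],1],[[0,2.7,4.8],[-0.28,0,0],1],[[-0.1,4,7.2],[-0.419,0,0],1],[[-0.1,4,7.2],[-0.419,0,0],1]])

```text
time: 14.0
ee_pos: [517.5, -116.0, 150.3]
orientation: [-0.35, 0.928, -0.123, 0.041]
wrist_force: [-2.1, 0.1, -0.5]
finger_gap: 91.1
```

```bash
python3 - <<'E'
from h import *
st()
OB=ori(-15,-48); g=np.array([501.4,-183.3,98])
legs([gp(g,OB)],maxmm=160)
p=snap('scene')
C=cv2.resize(p['pixels'][130:300,125:285,::-1],None,fx=3.3,fy=3.3,interpolation=cv2.INTER_CUBIC)
a=np.radians(-15); x=np.array([np.cos(a),np.sin(a),0]);y=np.array([-x[1],x[0],0]);z=np.array([0,0,1.])
drawbox(C,p,g,(x,y,z),(30,12,98),np.array([125,130]),3.3)
cv2.imwrite('pics/a5.png',C)
E
```

```text
t 14.0 p [ 517.5 -116.   150.3] q [-0.35   0.928 -0.123  0.041] F [-2.1  0.1 -0.5] gap 91.1 j [ 0.14  0.4   2.01 -0.8   1.28  0.86]
shift [0.24, 10.54, -0.6] rot [0.014, 0.009, -0.005] | mm 106 deg 1.0
```

View pics/a5.png

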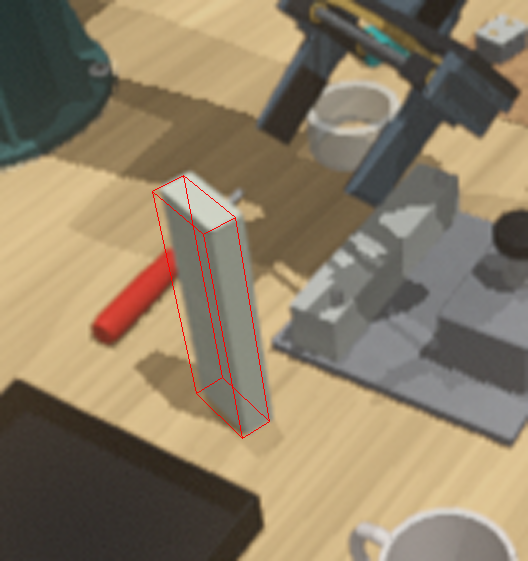

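```bash
python3 - <<'E'
from h import *
OB=ori(-15,-48); g=np.array([503.5,-182,98]); G=gp(g,OB)
legs([G],maxmm=160)
print()
legs([gp(g+[0,0,60],OB),gp(np.array([512,-110,210]),ori(-5,-15)),gp(T(0,-30,200),ori(3.8,20)),gp(T(0,0,150),ori(3.8,42)),],G,maxmm=130,maxdeg=26)
E
```

```text
shift [0.27, 10.52, -0.3] rot [0.009, 0.007, -0.004] | mm 105 deg 0.7

shift [0.0, -4.01, -4.46] rot [0.0, -0.0, 0.0] | mm 60 deg 0.0
shift [-0.48, -4.56, 0.99] rot [0.287, -0.075, -0.046] | mm 47 deg 17.2
shift [-0.15, -4.11, 2.27] rot [0.287, -0.075, -0.046] | mm 47 deg 17.2
shift [0.29, -0.56, 3.93] rot [0.305, -0.078, 0.003] | mm 40 deg 18.0
shift [0.6, 0.64, 3.88] rot [0.305, -0.078, 0.003] | mm 40 deg 18.0
shift [0.0, 5.59, 1.82] rot [0.384, -0.0, -0.0] | mm 59 deg 22.0
```

Request:
servo_tool(targets=[[[0.1,3,0],[0,0,0],1],[[0.2,5.5,-0.2],[0.009,0.007,0],1],[[0.27,8,-0.3],[0.009,0.007,0],1],[[0.27,10.5,-0.3],[0.009,0.007,0],1],[[0.27,10.5,-0.3],[0.009,0.007,0],1]])

```text
time: 14.55
ee_pos: [500.2, -198.9, 88.9]
orientation: [-0.357, 0.924, -0.125, 0.051]
wrist_force: [0.2, 0.1, 0.2]
finger_gap: 91.5
```

Request:
servo_tool(targets=[[[0,0,0],[0,0,0],0.8],[[0,0,0],[0,0,0],0.75],[[0,0,0],[0,0,0],0.7],[[0,0,0],[0,0,0],0.65],[[0,0,0],[0,0,0],0.6]])

```text
time: 15.05
ee_pos: [502.2, -196.1, 89.6]
orientation: [-0.356, 0.925, -0.123, 0.051]
wrist_force: [-1.7, 1.0, 5.6]
finger_gap: 59.6
```

Request:
servo_tool(targets=[[[0,0,0],[0,0,0],0.5],[[0,0,0],[0,0,0],0.3],[[0,0,0],[0,0,0],0.3],[[0,0,0],[0,0,0],0.3],[[0,0,0],[0,0,0],0.3]])

```text
time: 15.55
ee_pos: [502.2, -196.3, 89.6]
orientation: [-0.356, 0.925, -0.123, 0.051]
wrist_force: [-2.8, 1.6, 6.6]
finger_gap: 59.5
```

```bash
python3 - <<'E'
from h import *
s=st();q=s['orientation'];Ro=R.from_quat([q[1],q[2],q[3],q[0]]);print('gp',np.array(s['ee_pos'])-Ro.apply([0,19,0]), np.round(Ro.as_matrix(),3))
E
```

```text
t 15.55 p [ 502.2 -196.3   89.6] q [-0.356  0.925 -0.123  0.051] F [-2.8  1.6  6.6] gap 59.5 j [-0.    0.46  2.06 -0.92  1.12  0.91]
gp [ 505.8111313  -182.64027362  102.3619256 ] [[ 0.965 -0.191  0.181]
 [-0.264 -0.717  0.646]
 [ 0.006 -0.671 -0.742]]
```

Request:
servo_tool(targets=[[[0,-0.4,-0.5],[0,0,0],0.3],[[0,-1,-1.2],[0,0,0],0.3],[[0,-2,-2.3],[0,0,0],0.3],[[0,-3,-3.4],[0,0,0],0.3],[[0,-4,-4.5],[0,0,0],0.3]])

```text
time: 16.05
ee_pos: [501.8, -196.7, 151.0]
orientation: [-0.356, 0.925, -0.123, 0.051]
wrist_force: [0.7, -0.4, -4.0]
finger_gap: 59.5
```

Request:
servo_tool(targets=[[[-0.1,-1.1,0.2],[0.07,-0.02,-0.01],0.3],[[-0.2,-2.3,0.5],[0.14,-0.04,-0.02],0.3],[[-0.4,-3.4,0.7],[0.21,-0.06,-0.035],0.3],[[-0.5,-4.6,1],[0.287,-0.075,-0.046],0.3]])

```text
time: 16.45
ee_pos: [507.4, -155.5, 174.1]
orientation: [-0.489, 0.868, -0.079, 0.041]
wrist_force: [-0.9, 0.1, -4.7]
finger_gap: 59.4
```

Request:
servo_tool(targets=[[[0,-1,0.6],[0.07,-0.02,-0.01],0.3],[[-0.1,-2,1.1],[0.14,-0.04,-0.02],0.3],[[-0.1,-3.1,1.7],[0.21,-0.06,-0.035],0.3],[[-0.15,-4.1,2.3],[0.287,-0.075,-0.046],0.3]])

```text
time: 16.85
ee_pos: [513.4, -114.9, 197.4]
orientation: [-0.61, 0.791, -0.034, 0.031]
wrist_force: [-0.1, 0.5, -4.2]
finger_gap: 59.4
```

Request:
servo_tool(targets=[[[0.1,-0.1,1],[0.08,-0.02,0],0.3],[[0.2,-0.3,2],[0.15,-0.04,0],0.3],[[0.2,-0.4,2.9],[0.23,-0.06,0],0.3],[[0.3,-0.6,3.9],[0.305,-0.078,0.003],0.3]])

```text
time: 17.25
ee_pos: [519.9, -76.4, 192.8]
orientation: [0.724, -0.69, 0.006, -0.004]
wrist_force: [-0.5, -0.3, -3.3]
finger_gap: 59.5
```

Request:
servo_tool(targets=[[[0.2,0.2,1],[0.08,-0.02,0],0.3],[[0.3,0.3,1.9],[0.15,-0.04,0],0.3],[[0.5,0.5,2.9],[0.23,-0.06,0],0.3],[[0.6,0.6,3.9],[0.305,-0.078,0.003],0.3]])

```text
time: 17.65
ee_pos: [526.7, -37.3, 188.5]
orientation: [0.82, -0.572, -0.022, 0.023]
wrist_force: [0.1, -0.3, -3.5]
finger_gap: 59.6
```

Request:
servo_tool(targets=[[[0,1.1,0.4],[0.08,0,0],0.3],[[0,2.2,0.7],[0.16,0,0],0.3],[[0,3.4,1.1],[0.24,0,0],0.3],[[0,4.5,1.5],[0.32,0,0],0.3],[[0,5.6,1.8],[0.384,0,0],0.3]])

```text
time: 18.15
ee_pos: [525.1, -1.6, 141.5]
orientation: [0.914, -0.405, -0.017, 0.026]
wrist_force: [-0.4, 0.5, -3.4]
finger_gap: 59.6
```

Request:
servo_tool(targets=[[[0,0,0],[0,0,0],0.3],[[0,0,0],[0,0,0],0.3]])

```text
time: 18.35
ee_pos: [525.0, -2.0, 141.4]
orientation: [0.913, -0.407, -0.016, 0.026]
wrist_force: [0.8, 0.4, -3.5]
finger_gap: 59.6
```

```bash
python3 - <<'E'
from h import *
s=st();q=s['orientation'];Ro=R.from_quat([q[1],q[2],q[3],q[0]]);g=np.array(s['ee_pos'])-Ro.apply([0,19,0])
print('gp tester',(g[:2]-TC)@xt[:2],(g[:2]-TC)@yt[:2],g[2], np.round(Ro.as_matrix(),3))
Y=Ro.as_matrix(); t=np.degrees(np.arctan2(Y[:,1]@yt,-Y[2,1])); print('tilt',t)
p=snap('top'); o=np.array([205,150]);f=4
C=cv2.resize(p['pixels'][150:260,205:330,::-1],None,fx=f,fy=f,interpolation=cv2.INTER_CUBIC)
drawbox(C,p,g+4.4*yt,(xt,yt,np.array([0,0,1.])),(30,98,12),o,f)
p2=snap('scene'); o2=np.array([170,140]);C2=cv2.resize(p2['pixels'][140:250,170:300,::-1],None,fx=f,fy=f,interpolation=cv2.INTER_CUBIC)
drawbox(C2,p2,g+4.4*yt,(xt,yt,np.array([0,0,1.])),(30,98,12),o2,f)
H=np.vstack([np.hstack([C,np.zeros((440,20,3),np.uint8)]),C2]); 
H=np.hstack([C,C2]);cv2.imwrite('pics/a6.png',cv2.resize(H,None,fx=800/1020,fy=800/1020,interpolation=cv2.INTER_AREA))
E
```

```text
t 18.35 p [525.   -2.  141.4] q [ 0.913 -0.407 -0.016  0.026] F [ 0.8  0.4 -3.5] gap 59.6 j [-0.41  0.35  2.03  0.69  1.23 -0.87]
gp tester 2.847039864844187 -1.3290316035795164 155.54380508973145 [[ 0.998 -0.035 -0.051]
 [ 0.061  0.667  0.742]
 [ 0.008 -0.744  0.668]]
tilt 41.90998370509128
```

View pics/a6.png

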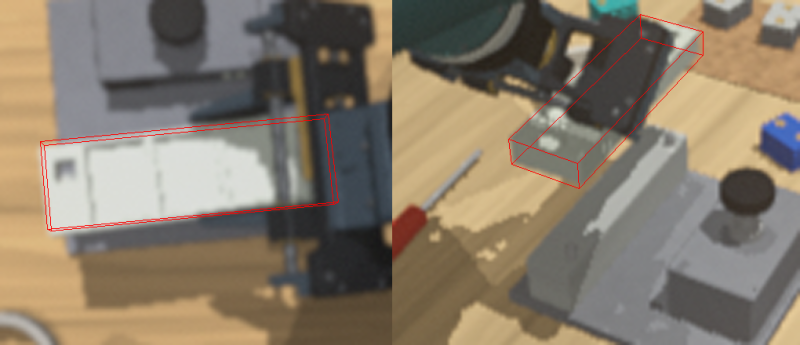

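```bash
python3 - <<'E'
from h import *
O=ori(3.8,42)
legs([gp(T(0.5,-4.4,88),O),gp(T(.5,-4.4,68),O)])
E
```

```text
shift [-0.36, 4.85, -4.78] rot [0.002, 0.003, 0.01] | mm 68 deg 0.6
shift [-0.0, 1.49, -1.34] rot [-0.0, 0.0, 0.0] | mm 20 deg 0.0
```

Request:
servo_tool(targets=[[[-0.1,1.2,-1.2],[0,0,0],0.3],[[-0.2,2.4,-2.4],[0,0.003,0.005],0.3],[[-0.3,3.6,-3.6],[0.002,0.003,0.01],0.3],[[-0.36,4.85,-4.78],[0.002,0.003,0.01],0.3],[[-0.36,4.85,-4.78],[0.002,0.003,0.01],0.3]])

```text
time: 18.95
ee_pos: [520.4, -4.2, 70.1]
orientation: [0.914, -0.405, -0.011, 0.031]
wrist_force: [0.2, -0.5, -2.6]
finger_gap: 59.8
```

Request:
servo_tool(targets=[[[0,0,0],[0,0,0],0.3],[[0,0,0],[0,0,0],0.3],[[0,0,0],[0,0,0],0.3]])

```text
time: 19.25
ee_pos: [522.4, -4.9, 73.4]
orientation: [0.913, -0.406, -0.013, 0.03]
wrist_force: [0.1, 0.0, -4.6]
finger_gap: 59.6
```

```bash
python3 - <<'E'
from h import *
s=st();O=ori(3.8,42);q=s['orientation'];Ro=R.from_quat([q[1],q[2],q[3],q[0]]);g=np.array(s['ee_pos'])-Ro.apply([0,19,0])
print('gp tester',(g[:2]-TC)@xt[:2],(g[:2]-TC)@yt[:2],g[2],np.round(Ro.as_matrix(),3))
legs([gp(T(.5,-4.4,78),O)]);legs([gp(T(.5,-4.4,68),O)])
for n,o,w in [('top',[215,170],[105,70]),('scene',[170,140],[130,110])]:
    p=snap(n); f=6 if n=='top' else 4
    C=cv2.resize(p['pixels'][o[1]:o[1]+w[1],o[0]:o[0]+w[0],::-1],None,fx=f,fy=f,interpolation=cv2.INTER_CUBIC)
    drawbox(C,p,g+4.4*yt,(xt,yt,np.array([0,0,1.])),(30,98,12),np.array(o),f)
    cv2.imwrite('pics/b_%s.png'%n,C)
E
```

```text
t 19.25 p [522.4  -4.9  73.4] q [ 0.913 -0.406 -0.013  0.03 ] F [ 0.1  0.  -4.6] gap 59.6 j [-0.41  0.47  2.04  0.71  1.15 -0.95]
gp tester 0.26467235207639395 -4.179069834776732 87.45694465635916 [[ 0.998 -0.044 -0.048]
 [ 0.065  0.669  0.74 ]
 [-0.001 -0.742  0.671]]
shift [0.02, 0.69, -0.65] rot [-0.002, -0.002, 0.0] | mm 9 deg 0.1
shift [0.02, 1.43, -1.32] rot [-0.002, -0.002, 0.0] | mm 19 deg 0.1
```

View pics/b_top.png

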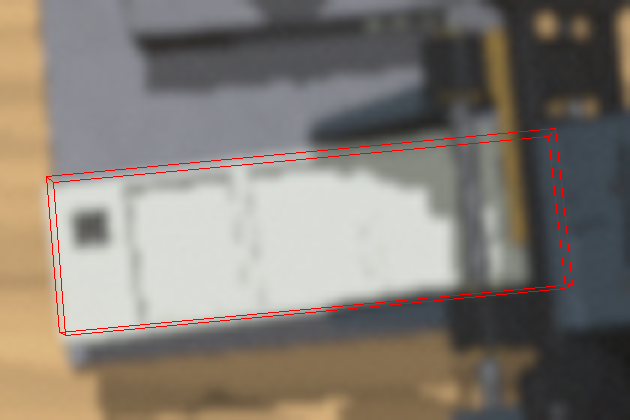

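Request:
servo_tool(targets=[[[0,0.25,-0.2],[0,0,0],0.3],[[0,0.5,-0.4],[0,0,0],0.3],[[0,0.7,-0.65],[0,0,0],0.3],[[0,0.7,-0.65],[0,0,0],0.3]])

```text
time: 19.75
ee_pos: [521.8, -4.9, 62.8]
orientation: [0.914, -0.405, -0.012, 0.03]
wrist_force: [0.1, 0.7, -3.1]
finger_gap: 59.3
```

Request:
servo_tool(targets=[[[0,0.15,-0.13],[0,0,0],0.3],[[0,0.3,-0.27],[0,0,0],0.3],[[0,0.45,-0.4],[0,0,0],0.3],[[0,0.45,-0.4],[0,0,0],0.3]])

```text
time: 20.15
ee_pos: [522.2, -4.9, 56.9]
orientation: [0.914, -0.406, -0.012, 0.029]
wrist_force: [3.4, 3.2, -6.2]
finger_gap: 59.3
```

```bash
cat >> h.py <<'E'
def gt(back=19):
    s=st();q=s['orientation'];Ro=R.from_quat([q[1],q[2],q[3],q[0]]);g=np.array(s['ee_pos'])-Ro.apply([0,back,0])
    print('gp tester',np.round([(g[:2]-TC)@xt[:2],(g[:2]-TC)@yt[:2],g[2]],1)); return s,g,Ro
E
python3 - <<'E'
from h import *
gt()
E
```

```text
t 20.15 p [522.2  -4.9  56.9] q [ 0.914 -0.406 -0.012  0.029] F [ 3.4  3.2 -6.2] gap 59.3 j [-0.41  0.5   2.03  0.72  1.13 -0.97]
gp tester [ 0.1 -4.1 71. ]
```

Request:
servo_tool(targets=[[[0,0.1,-0.09],[0,0,0],0.3],[[0,0.2,-0.18],[0,0,0],0.3],[[0,0.3,-0.27],[0,0,0],0.3],[[0,0.3,-0.27],[0,0,0],0.3]])

```text
time: 20.55
ee_pos: [522.0, -4.9, 53.1]
orientation: [0.914, -0.405, -0.012, 0.03]
wrist_force: [-0.8, -0.7, 1.7]
finger_gap: 59.9
```

Request:
servo_tool(targets=[[[0,0.08,-0.07],[0,0,0],0.3],[[0,0.15,-0.13],[0,0,0],0.3],[[0,0.15,-0.13],[0,0,0],0.3]])

```text
time: 20.85
ee_pos: [522.0, -4.8, 51.1]
orientation: [0.914, -0.405, -0.012, 0.03]
wrist_force: [-0.5, -0.2, 3.5]
finger_gap: 59.3
```

```bash
python3 - <<'E'
from h import *
gt()
E
```

```text
t 20.85 p [522.   -4.8  51.1] q [ 0.914 -0.405 -0.012  0.03 ] F [-0.5 -0.2  3.5] gap 59.3 j [-0.41  0.51  2.03  0.72  1.12 -0.98]
gp tester [-0.1 -4.  65.2]
```

Request:
servo_tool(targets=[[[0,0,0],[0,0,0],0.7],[[0,0,0],[0,0,0],0.8],[[0,0,0],[0,0,0],0.9],[[0,0,0],[0,0,0],1],[[0,0,0],[0,0,0],1]])

```text
time: 21.35
ee_pos: [521.9, -4.8, 51.1]
orientation: [0.914, -0.405, -0.012, 0.03]
wrist_force: [-0.3, -0.7, -0.4]
finger_gap: 90.5
```

Request:
servo_tool(targets=[[[0,-2,0],[0,0,0],1],[[0,-4.5,0],[0,0,0],1],[[0,-7.5,0],[0,0,0],1],[[0,-11,0],[0,0,0],1],[[0,-11,0],[0,0,0],1]])

```text
time: 21.85
ee_pos: [529.0, -81.3, 135.5]
orientation: [0.913, -0.407, -0.014, 0.028]
wrist_force: [-0.7, 0.5, -0.5]
finger_gap: 91.1
```

```bash
python3 - <<'E'
from h import *
gt(); legs([(np.array([480,-160,300.]),ori(20,0))],maxmm=210,maxdeg=42)
E
```

```text
t 21.85 p [529.  -81.3 135.5] q [ 0.913 -0.407 -0.014  0.028] F [-0.7  0.5 -0.5] gap 91.1 j [-0.52  0.41  1.96  0.62  1.29 -0.92]
gp tester [  1.7 -80.7 149.6]
shift [-2.67, -8.64, 2.7] rot [-0.364, -0.136, 0.054] | mm 94 deg 22.4
shift [-2.97, -8.96, -0.15] rot [-0.364, -0.136, 0.054] | mm 94 deg 22.4
```

Request:
servo_tool(targets=[[[-0.7,-2.2,0.7],[-0.09,-0.03,0.01],1],[[-1.4,-4.4,1.4],[-0.18,-0.07,0.03],1],[[-2,-6.5,2],[-0.27,-0.1,0.04],1],[[-2.7,-8.6,2.7],[-0.364,-0.136,0.054],1]])

```text
time: 22.25
ee_pos: [502.2, -118.0, 215.0]
orientation: [0.82, -0.563, -0.069, 0.08]
wrist_force: [-0.6, -0.7, 0.1]
finger_gap: 91.4
```

Request:
servo_tool(targets=[[[-0.8,-2.2,0],[-0.09,-0.03,0.01],1],[[-1.5,-4.5,0],[-0.18,-0.07,0.03],1],[[-2.2,-6.7,-0.1],[-0.27,-0.1,0.04],1],[[-3,-9,-0.15],[-0.364,-0.136,0.054],1],[[-3,-9,-0.15],[-0.364,-0.136,0.054],1]])

```text
time: 22.75
ee_pos: [478.7, -157.1, 299.6]
orientation: [-0.695, 0.697, 0.124, -0.125]
wrist_force: [0.2, 0.4, -1.1]
finger_gap: 91.2
```

```bash
cat > look.py <<'E'
from h import *
import sys
gt(); p=snap('top'); im=p['pixels'][:,:,::-1].copy()
A=cv2.resize(im[170:245,210:320],None,fx=5,fy=5,interpolation=cv2.INTER_CUBIC)
B=cv2.resize(im[160:285,90:200],None,fx=3,fy=3,interpolation=cv2.INTER_CUBIC)
def ov(C,bx,z,o,f):
    q=proj(p,[[*b,z] for b in bx]); cv2.polylines(C,[np.int32((q-o+.5)*f)],True,(0,0,255),1)
for b in blobs(p,(215,170,320,235),79,165,60,400): print('plate',b[:3]); ov(A,b[3],79,np.array([210,170]),5)
for b in blobs(p,(90,160,200,285),30,145,45,40): print('pack',b[:3]); ov(B,b[3],30,np.array([90,160]),3)
H=np.zeros((375,880,3),np.uint8); H[:375,:550]=A; H[:375,550:]=B
cv2.imwrite('pics/'+sys.argv[1],cv2.resize(H,None,fx=.9,fy=.9,interpolation=cv2.INTER_AREA))
E
python3 look.py c1.png
```

```text
t 22.75 p [ 478.7 -157.1  299.6] q [-0.695  0.697  0.124 -0.125] F [ 0.2  0.4 -1.1] gap 91.2 j [-0.36 -0.08  2.03 -0.    1.19 -0.71]
gp tester [ -53.4 -140.3  318.6]
plate (array([523.1, -12.8]), 95.5, array([ 63. , 198.2]))
pack (array([388.2, 167.2]), 179.6, array([30.5, 80.7]))
pack (array([427.5, 351.5]), 80.9, array([36.5, 46.3]))
pack (array([499.3, 348.1]), 99.6, array([35.7, 46.7]))
pack (array([569.2, 358.7]), 93.0, array([35.9, 46.6]))
```

View pics/c1.png

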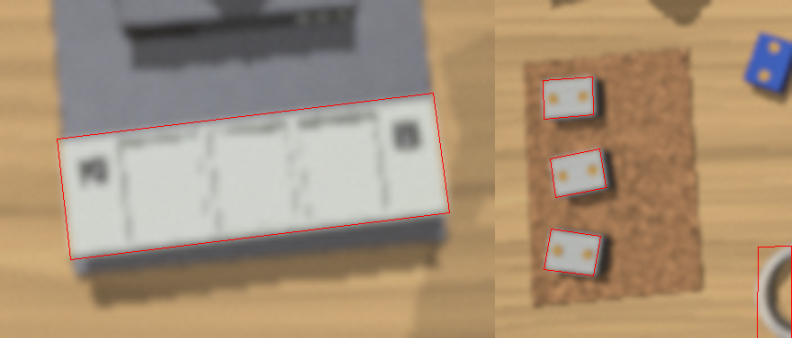

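```bash
python3 - <<'E'
from h import *
p=snap('top')
for uv in [(75.5,131),(48,218)]: print('box',ray(p,uv,0))
a=ray(p,(230.2,207.3),79)[:2];b=ray(p,(299.7,199.5),79)[:2]; m=(a+b)/2; d=a-b; print('holes',a,b,np.linalg.norm(d),'yaw',np.degrees(np.arctan2(d[1],d[0]))-90)
for q in [a,b]: print('hole in tester',(q-TC)@xt[:2],(q-TC)@yt[:2])
s=spotter.recognise(p,'tray_in');print([(round(x['confidence'],2),ray(p,np.array(x['centre'])*[512,384],4)) for x in s[:2]])
for uv in [(359.7,182.4),(420.5,177.3),(431.4,265),(369.3,270)]: print('tray top corner',ray(p,uv,35))
O=ori(93.5); legs([(np.array([540,150,260.]),ori(40)),(np.array([569.6,357.5,200]),O),(np.array([569.6,357.5,100]),O)],maxmm=210)
E
```

```text
box [748.93435492 485.20946481   0.        ]
box [519.96769692 548.06453871   0.        ]
holes [528.32051527  70.31958795] [542.17496476 -93.3515317 ] 164.25644943036482 yaw 4.838444631710871
hole in tester 11.163209414399885 83.26281446113025
hole in tester 14.140075970067517 -80.9666574523474
[(0.53, array([ 383.1976534, -411.3160375,    4.       ]))]
tray top corner [ 585.01902897 -248.11900746   35.        ]
tray top corner [ 593.59269678 -400.52355457   35.        ]
tray top corner [ 378.66280793 -409.52542337   35.        ]
tray top corner [ 371.35803986 -258.36845127   35.        ]
shift [8.19, 1.85, 13.33] rot [-0.003, -0.174, -0.002] | mm 158 deg 9.9
shift [10.37, 1.83, 11.73] rot [-0.003, -0.174, -0.002] | mm 158 deg 9.9
shift [7.8, 3.0, 7.0] rot [-0.0, -0.467, -0.0] | mm 109 deg 26.8
shift [10.12, 3.0, 2.74] rot [0.0, -0.467, 0.0] | mm 109 deg 26.7
shift [0.0, 10.0, 0.0] rot [0.0, 0.0, 0.0] | mm 100 deg 0.0
```

Request:
servo_tool(targets=[[[2,0.4,3.3],[0,-0.04,0],1],[[4.1,0.9,6.7],[0,-0.09,0],1],[[6.2,1.4,10],[0,-0.13,0],1],[[8.2,1.8,13.3],[0,-0.174,0],1]])

```text
time: 23.3
ee_pos: [509.1, -2.9, 277.5]
orientation: [0.685, -0.681, -0.181, 0.186]
wrist_force: [0.3, -0.2, -0.1]
finger_gap: 90.9
```

Request:
servo_tool(targets=[[[2.6,0.4,2.9],[0,-0.04,0],1],[[5.2,0.9,5.9],[0,-0.09,0],1],[[7.8,1.4,8.8],[0,-0.13,0],1],[[10.4,1.8,11.7],[0,-0.174,0],1]])

```text
time: 23.7
ee_pos: [540.2, 150.5, 259.3]
orientation: [0.666, -0.662, -0.24, 0.245]
wrist_force: [1.1, 0.1, 0.2]
finger_gap: 91.2
```

Request:
servo_tool(targets=[[[2,0.8,1.8],[0,-0.12,0],1],[[4,1.5,3.5],[0,-0.24,0],1],[[6,2.2,5.2],[0,-0.36,0],1],[[7.8,3,7],[0,-0.467,0],1]])

```text
time: 24.1
ee_pos: [554.9, 253.7, 229.2]
orientation: [0.592, -0.587, -0.388, 0.393]
wrist_force: [0.4, 0.1, 0.5]
finger_gap: 91.0
```

Request:
servo_tool(targets=[[[2.5,0.8,0.7],[0,-0.12,0],1],[[5,1.5,1.4],[0,-0.24,0],1],[[7.5,2.2,2.1],[0,-0.36,0],1],[[10.1,3,2.7],[0,-0.467,0],1]])

```text
time: 24.5
ee_pos: [569.5, 357.0, 199.1]
orientation: [0.486, -0.481, -0.514, 0.518]
wrist_force: [0.3, 0.3, -0.2]
finger_gap: 91.4
```

Request:
servo_tool(targets=[[[0,3,0],[0,0,0],1],[[0,6,0],[0,0,0],1],[[0,9,0],[0,0,0],1],[[0,9,0],[0,0,0],1],[[0,9,0],[0,0,0],1]])

```text
time: 25.0
ee_pos: [569.1, 356.1, 110.7]
orientation: [0.487, -0.482, -0.513, 0.517]
wrist_force: [0.3, -0.1, 1.6]
finger_gap: 91.2
```

```bash
sed -i 's/^TC=.*/TC=np.array([523.1,-12.8]); TY=np.radians(4.7)/' h.py; python3 - <<'E'
from h import *
st();O=ori(93.5); legs([(np.array([569.6,357.5,15]),O)])
E
```

```text
t 25.0 p [569.1 356.1 110.7] q [ 0.487 -0.482 -0.513  0.517] F [ 0.3 -0.1  1.6] gap 91.2 j [ 0.52  0.42  1.82  0.01  0.91 -1.11]
shift [0.13, 9.57, -0.13] rot [-0.008, 0.0, 0.001] | mm 96 deg 0.4
```

Request:
servo_tool(targets=[[[0,3,0],[0,0,0],1],[[0.1,6,-0.1],[-0.008,0,0],1],[[0.13,8.5,-0.13],[-0.008,0,0],1],[[0.13,9.55,-0.13],[-0.008,0,0],1],[[0.13,9.55,-0.13],[-0.008,0,0],1]])

```text
time: 25.5
ee_pos: [570.3, 357.9, 16.1]
orientation: [-0.484, 0.484, 0.516, -0.514]
wrist_force: [-0.4, 0.1, 1.2]
finger_gap: 91.1
```

Request:
servo_tool(targets=[[[0,0,0],[0,0,0],0.75],[[0,0,0],[0,0,0],0.6],[[0,0,0],[0,0,0],0.5],[[0,0,0],[0,0,0],0.4],[[0,0,0],[0,0,0],0.2]])

```text
time: 26.0
ee_pos: [570.4, 358.1, 16.6]
orientation: [-0.484, 0.484, 0.517, -0.514]
wrist_force: [0.2, -0.5, 0.4]
finger_gap: 54.2
```

Request:
servo_tool(targets=[[[0,0,0],[0,0,0],0.2],[[0,0,0],[0,0,0],0.2],[[0,0,0],[0,0,0],0.2]])

```text
time: 26.3
ee_pos: [570.2, 358.0, 16.2]
orientation: [-0.484, 0.484, 0.517, -0.514]
wrist_force: [0.2, -1.2, -0.1]
finger_gap: 30.3
```

```bash
python3 - <<'E'
from h import *
s,g,Ro=gt(); W=np.array(s['ee_pos'])
legs([(W+[0,0,145],Ro),(T(0,-47,160),ori(4.7))],maxmm=210,maxdeg=42)
E
```

```text
t 26.3 p [570.2 358.   16.2] q [-0.484  0.484  0.517 -0.514] F [ 0.2 -1.2 -0.1] gap 30.3 j [ 0.53  0.55  1.84  0.    0.76 -1.11]
gp tester [ 77.3 365.7  35.2]
shift [0.03, -14.5, -0.04] rot [0.0, 0.0, 0.0] | mm 145 deg 0.0
shift [-13.8, 0.01, 2.31] rot [0.0, 0.517, 0.001] | mm 140 deg 29.6
shift [-13.14, 0.02, -4.82] rot [0.0, 0.517, 0.001] | mm 140 deg 29.6
shift [-9.04, 0.03, -10.68] rot [0.0, 0.517, 0.001] | mm 140 deg 29.6
```

```bash
python3 - <<'E'
from h import *
st()
p=snap('scene'); cv2.imwrite('pics/d1.png',cv2.resize(p['pixels'][90:210,220:400,::-1],None,fx=4,fy=4,interpolation=cv2.INTER_CUBIC))
E
```

```text
t 26.3 p [570.2 358.   16.2] q [-0.484  0.484  0.517 -0.514] F [ 0.2 -1.2 -0.1] gap 30.3 j [ 0.53  0.55  1.84  0.    0.76 -1.11]
```

View pics/d1.png

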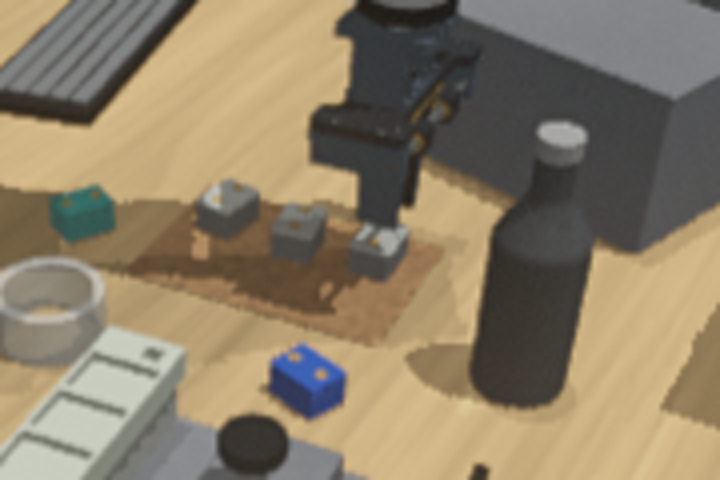

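Request:
servo_tool(targets=[[[0,-4,0],[0,0,0],0.2],[[0,-8,0],[0,0,0],0.2],[[0,-12,0],[0,0,0],0.3],[[0,-16,0],[0,0,0],0.5],[[0,-18,0],[0,0,0],1]])

```text
time: 26.85
ee_pos: [570.8, 358.3, 200.1]
orientation: [-0.484, 0.485, 0.518, -0.513]
wrist_force: [0.1, 0.3, -0.3]
finger_gap: 39.6
```

Request:
servo_tool(targets=[[[-4.5,-1,0.8],[0,0,0],1],[[-9,-2,1.5],[0,0,0],1],[[-13.5,-3,2.2],[0,0,0],1],[[-18,-4,3],[0,0,0],1],[[-22,-5,4],[0,0,0],1]])

```text
time: 27.35
ee_pos: [542.9, 133.6, 246.1]
orientation: [-0.484, 0.484, 0.517, -0.514]
wrist_force: [0.3, 0.1, -0.5]
finger_gap: 79.7
```

Request:
servo_tool(targets=[[[-4.5,0,0],[0,0,0],1],[[-9,0,0],[0,0,0],1],[[-12,0,0],[0,0,0],1],[[-12,0,0],[0,0,0],1]])

```text
time: 27.75
ee_pos: [550.8, 12.8, 245.5]
orientation: [-0.485, 0.485, 0.516, -0.513]
wrist_force: [-0.4, 0.2, 0.5]
finger_gap: 91.2
```

```bash
python3 - <<'E'
from h import *
gt(); p=snap('top')
for b in blobs(p,(90,160,175,285),34,145,45,40): print('pack',b[:3])
for d in spotter.recognise(p,'pack1')[:6]: print(round(d['confidence'],2),np.round(ray(p,np.array(d['centre'])*[512,384],34)))
cv2.imwrite('pics/d2.png',cv2.resize(p['pixels'][:,:,::-1],(640,480),interpolation=cv2.INTER_AREA))
E
```

```text
t 27.75 p [550.8  12.8 245.5] q [-0.485  0.485  0.516 -0.513] F [-0.4  0.2  0.5] gap 91.2 j [-0.02  0.06  1.99  0.    1.09 -1.65]
gp tester [ 29.7  23.2 264.5]
pack (array([427.9, 349.4]), 81.3, array([37.6, 47.4]))
pack (array([498.9, 345.7]), 99.6, array([36.6, 48.1]))
pack (array([568.3, 356.5]), 93.2, array([36.7, 47.8]))
0.86 [430. 347.  34.]
0.81 [685. 372.  34.]
0.79 [318. 265.  34.]
0.74 [568. 351.  34.]
0.62 [506. 342.  34.]
```

```bash
python3 - <<'E'
from h import *
p=snap('scene')
print('pack d1',ray(p,(220+378/4,90+236/4),34)); 
for d in spotter.recognise(p,'pack1')[:6]: print(round(d['confidence'],2),np.array(d['centre'])*[512,384],np.round(ray(p,np.array(d['centre'])*[512,384],22)))
print('tcp px in d1 crop',(proj(p,[[570.2,358,16.2]])-[220,90])*4, 'tip fingers',(proj(p,[[570,373,16],[570,343,16]])-[220,90])*4)
C=cv2.resize(p['pixels'][100:190,230:350,::-1],None,fx=6,fy=6,interpolation=cv2.INTER_CUBIC)
for c,a in [((568.3,356.5,19),93.2),((498.9,345.7,19),99.6),((427.9,349.4,19),81.3)]:
    r=np.radians(a);x=np.array([np.cos(r),np.sin(r),0]);y=np.array([-x[1],x[0],0]); drawbox(C,p,c,(x,y,np.array([0,0,1.])),(24,18,15),np.array([230,100]),6)
cv2.imwrite('pics/d3.png',C)
E
```

```text
pack d1 [569.81502561 351.17870061  34.        ]
0.7 [293.5808 149.7984] [505. 328.  22.]
0.6 [314.2144 151.9104] [569. 352.  22.]
0.49 [296.0896 184.8192] [600. 163.  22.]
0.47 [238.592  142.0032] [316. 274.  22.]
0.44 [276.7872 141.3888] [429. 346.  22.]
tcp px in d1 crop [[380.08051602 250.41090186]] tip fingers [[387.44557824 242.25091201]
 [372.11073545 258.97770918]]
```

View pics/d3.png

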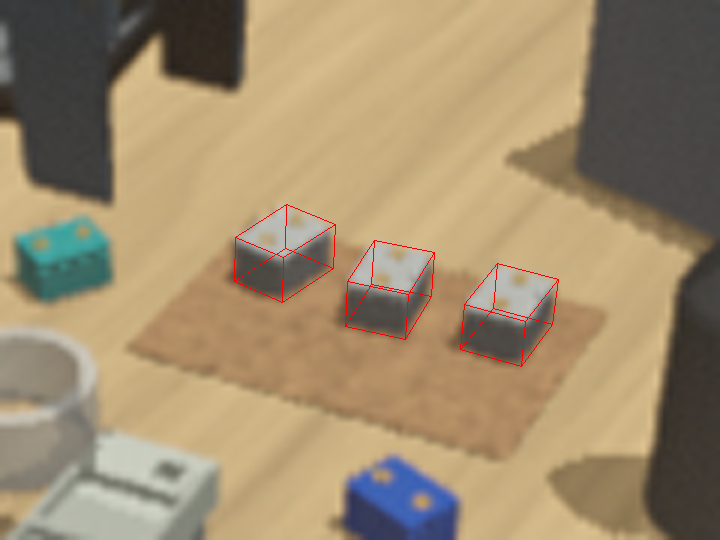

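```bash
python3 - <<'E'
from h import *
s=ctrl.sense();q=s['orientation'];Ro=R.from_quat([q[1],q[2],q[3],q[0]]);W=np.array(s['ee_pos']);p=snap('scene')
for b in [0,10,20,30]:
    print(b,np.round([proj(p,[W+Ro.apply([sx*52,-b,0])])[0] for sx in (-1,1)],1).tolist())
E
```

```text
0 [[242.0, 146.5], [263.8, 126.3]]
10 [[241.8, 142.6], [263.7, 122.6]]
20 [[241.6, 138.7], [263.7, 118.9]]
30 [[241.3, 134.8], [263.7, 115.1]]
```

```bash
cat > g.py <<'E'
from h import *
import sys
s=st();q=s['orientation'];Ro=R.from_quat([q[1],q[2],q[3],q[0]]);W=np.array(s['ee_pos']);p=snap('scene')
u,v=np.int32(proj(p,[W])[0]); o=np.array([u-35,v-60]); f=3.8
C=cv2.resize(p['pixels'][o[1]:o[1]+90,o[0]:o[0]+70,::-1],None,fx=f,fy=f,interpolation=cv2.INTER_CUBIC)
h=s['finger_gap']/2
for b in range(0,41,10):
    for sx in (-1,1):
        a=(proj(p,[W+Ro.apply([sx*h,-b,0]),W+Ro.apply([sx*(h+13),-b,0])])-o+.5)*f
        cv2.line(C,tuple(int(t) for t in a[0]),tuple(int(t) for t in a[1]),(0,0,255) if b else (0,255,0),1)
cv2.imwrite('pics/'+sys.argv[1],C)
E
python3 g.py g1.png
```

```text
t 28.0 p [550.8  16.6 245.4] q [-0.484  0.484  0.517 -0.514] F [ 1.1  0.  -1. ] gap 91.2 j [-0.01  0.06  1.99  0.    1.09 -1.65]
```

Request:
servo_tool(targets=[[[0,0,0],[0,0,0],0.53],[[0,0,0],[0,0,0],0.53],[[0,0,0],[0,0,0],0.53],[[0,0,0],[0,0,0],0.53],[[0,0,0],[0,0,0],0.53]])

```text
time: 28.55
ee_pos: [550.9, 15.7, 245.5]
orientation: [-0.484, 0.484, 0.517, -0.514]
wrist_force: [-0.2, -0.2, 0.7]
finger_gap: 54.2
```

```bash
python3 g.py g2.png
```

```text
t 28.55 p [550.9  15.7 245.5] q [-0.484  0.484  0.517 -0.514] F [-0.2 -0.2  0.7] gap 54.2 j [-0.01  0.06  1.99  0.    1.09 -1.65]
```

Request:
servo_tool(targets=[[[0,0,0],[0,0,0],0],[[0,0,0],[0,0,0],0],[[0,0,0],[0,0,0],0],[[0,0,0],[0,0,0],0],[[0,0,0],[0,0,0],0]])

```text
time: 29.1
ee_pos: [550.8, 15.7, 245.4]
orientation: [-0.484, 0.484, 0.517, -0.514]
wrist_force: [-0.4, -0.2, -0.6]
finger_gap: 10.9
```

Request:
servo_tool(targets=[[[0,0,0],[0,0,0],0],[[0,0,0],[0,0,0],0],[[0,0,0],[0,0,0],0],[[0,0,0],[0,0,0],0]])

```text
time: 29.5
ee_pos: [550.8, 15.7, 245.4]
orientation: [-0.484, 0.484, 0.517, -0.514]
wrist_force: [0.6, -1.0, 0.3]
finger_gap: 0.5
```

```bash
python3 g.py g3.png; python3 -c "
import cv2,numpy as np
cv2.imwrite('pics/g.png',np.hstack([cv2.imread(f'pics/g{i}.png') for i in (1,2,3)]))"
```

```text
t 29.5 p [550.8  15.7 245.4] q [-0.484  0.484  0.517 -0.514] F [ 0.6 -1.   0.3] gap 0.5 j [-0.01  0.06  1.99  0.    1.09 -1.65]
```

View pics/g.png

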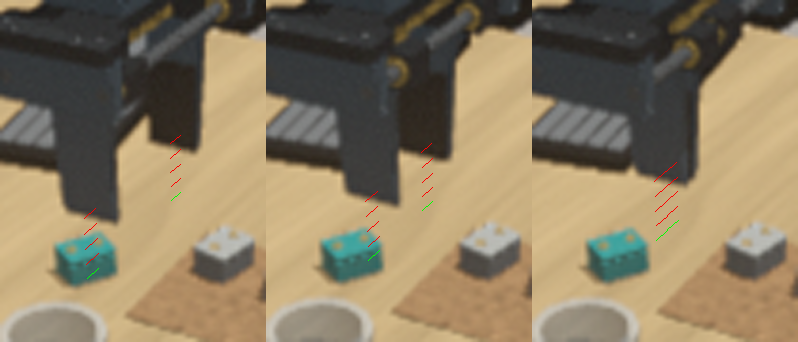

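```bash
python3 - <<'E'
from h import *
O=ori(93.3); legs([(np.array([568.3,356.5,100]),O),(np.array([568.3,356.5,-12]),O)],maxmm=190)
E
```

```text
shift [16.94, 7.31, -1.91] rot [0.001, 0.002, 0.001] | mm 185 deg 0.2
shift [16.95, 7.29, -1.88] rot [0.001, 0.002, 0.001] | mm 185 deg 0.2
shift [0.0, 11.2, -0.0] rot [-0.0, 0.0, -0.0] | mm 112 deg 0.0
```

Request:
servo_tool(targets=[[[4.2,1.8,-0.5],[0,0,0],1],[[8.5,3.6,-1],[0,0,0],1],[[12.7,5.4,-1.4],[0,0,0],1],[[16.9,7.3,-1.9],[0,0,0],1]])

```text
time: 29.95
ee_pos: [559.4, 187.4, 172.4]
orientation: [-0.484, 0.485, 0.517, -0.514]
wrist_force: [1.4, 0.0, 0.6]
finger_gap: 29.5
```

Request:
servo_tool(targets=[[[4.2,1.8,-0.5],[0,0,0],1],[[8.5,3.6,-1],[0,0,0],1],[[12.7,5.4,-1.4],[0,0,0],1],[[16.9,7.3,-1.9],[0,0,0],1],[[16.9,7.3,-1.9],[0,0,0],1]])

```text
time: 30.45
ee_pos: [566.9, 359.2, 97.6]
orientation: [-0.484, 0.483, 0.517, -0.516]
wrist_force: [-0.9, -0.9, -0.2]
finger_gap: 69.7
```

Request:
servo_tool(targets=[[[0,2.5,0],[0,0,0],1],[[0,5,0],[0,0,0],1],[[0,5,0],[0,0,0],1],[[0,5,0],[0,0,0],1]])

```text
time: 30.85
ee_pos: [568.3, 355.5, 50.6]
orientation: [-0.484, 0.484, 0.516, -0.514]
wrist_force: [0.1, 0.3, 0.9]
finger_gap: 91.4
```

```bash
python3 - <<'E'
from h import *
st(); O=ori(93.3); legs([(np.array([568.3,356.5,-12]),O),(np.array([568.3,356.5,-19]),O)],maxmm=190)
p=snap('scene'); o=np.array([260,100])
C=cv2.resize(p['pixels'][100:180,260:360,::-1],None,fx=6,fy=6,interpolation=cv2.INTER_CUBIC); cv2.imwrite('pics/e1.png',C)
E
```

```text
t 30.85 p [568.3 355.5  50.6] q [-0.484  0.484  0.516 -0.514] F [0.1 0.3 0.9] gap 91.4 j [ 0.52  0.49  1.84  0.    0.81 -1.11]
shift [0.09, 6.26, 0.01] rot [0.003, 0.004, 0.002] | mm 63 deg 0.3
shift [0.0, 0.7, -0.0] rot [0.0, 0.0, 0.0] | mm 7 deg 0.0
```

Request:
servo_tool(targets=[[[0.1,1.5,0],[0,0,0],1],[[0.1,3,0],[0,0,0],1],[[0.1,4.5,0],[0,0,0],1],[[0.1,5,0],[0,0,0],1],[[0.1,5,0],[0,0,0],1]])

```text
time: 31.4
ee_pos: [567.6, 356.5, -1.2]
orientation: [-0.484, 0.484, 0.516, -0.515]
wrist_force: [0.4, 0.0, -0.9]
finger_gap: 91.3
```

Request:
servo_tool(targets=[[[0,0.4,0],[0,0,0],1],[[0,0.8,0],[0,0,0],1],[[0,1.2,0],[0,0,0],1],[[0,1.2,0],[0,0,0],1]])

```text
time: 31.8
ee_pos: [568.2, 356.8, -12.3]
orientation: [-0.484, 0.484, 0.516, -0.514]
wrist_force: [-0.1, -1.2, 0.6]
finger_gap: 91.3
```

```bash
python3 - <<'E'
from h import *
st()
E
```

```text
t 31.8 p [568.2 356.8 -12.3] q [-0.484  0.484  0.516 -0.514] F [-0.1 -1.2  0.6] gap 91.3 j [ 0.53  0.59  1.84  0.    0.71 -1.11]
```

Request:
servo_tool(targets=[[[0,0.35,0],[0,0,0],1],[[0,0.7,0],[0,0,0],1],[[0,0.7,0],[0,0,0],0.7],[[0,0.7,0],[0,0,0],0.6],[[0,0.7,0],[0,0,0],0.5]])

```text
time: 32.3
ee_pos: [568.5, 357.0, -18.7]
orientation: [-0.484, 0.484, 0.517, -0.514]
wrist_force: [-0.2, 1.3, -0.3]
finger_gap: 70.1
```

Request:
servo_tool(targets=[[[0,0,0],[0,0,0],0.45],[[0,0,0],[0,0,0],0.4],[[0,0,0],[0,0,0],0.3],[[0,0,0],[0,0,0],0.25],[[0,0,0],[0,0,0],0.25]])

```text
time: 32.8
ee_pos: [568.5, 357.0, -18.7]
orientation: [-0.484, 0.484, 0.517, -0.514]
wrist_force: [-1.4, -0.6, 1.1]
finger_gap: 48.0
```

Request:
servo_tool(targets=[[[0,0,0],[0,0,0],0.25],[[0,0,0],[0,0,0],0.25],[[0,0,0],[0,0,0],0.25]])

```text
time: 33.1
ee_pos: [568.4, 357.0, -18.7]
orientation: [-0.484, 0.484, 0.517, -0.514]
wrist_force: [-0.4, -1.2, 2.8]
finger_gap: 47.9
```

```bash
python3 - <<'E'
from h import *
s,g,Ro=gt(); W=np.array(s['ee_pos'])
legs([(W+[0,0,150],Ro),(T(0,-47,130),ori(4.7))],maxmm=210,maxdeg=42)
E
```

```text
t 33.1 p [568.4 357.  -18.7] q [-0.484  0.484  0.517 -0.514] F [-0.4 -1.2  2.8] gap 47.9 j [ 0.53  0.6   1.84  0.    0.7  -1.11]
gp tester [7.540e+01 3.648e+02 3.000e-01]
shift [0.03, -15.0, -0.05] rot [0.0, 0.0, 0.0] | mm 150 deg 0.0
shift [-13.77, 0.01, 2.25] rot [0.0, 0.517, 0.001] | mm 140 deg 29.6
shift [-13.08, 0.03, -4.86] rot [0.0, 0.517, 0.001] | mm 140 deg 29.6
shift [-8.97, 0.04, -10.69] rot [0.0, 0.517, 0.001] | mm 140 deg 29.6
```

Request:
servo_tool(targets=[[[0,-2,0],[0,0,0],0.25],[[0,-5,0],[0,0,0],0.25],[[0,-8.5,0],[0,0,0],0.25],[[0,-12,0],[0,0,0],0.25],[[0,-15,0],[0,0,0],0.25]])

```text
time: 33.6
ee_pos: [567.9, 356.6, 132.8]
orientation: [-0.484, 0.484, 0.517, -0.514]
wrist_force: [0.7, -0.1, -2.2]
finger_gap: 47.7
```

Request:
servo_tool(targets=[[[-2.7,0,0.4],[0,0.1,0],0.25],[[-5.5,0,0.9],[0,0.2,0],0.25],[[-8.2,0,1.3],[0,0.31,0],0.25],[[-11,0,1.8],[0,0.41,0],0.25],[[-13.8,0,2.2],[0,0.517,0],0.25]])

```text
time: 34.1
ee_pos: [554.0, 216.4, 130.6]
orientation: [0.601, -0.6, -0.374, 0.372]
wrist_force: [1.3, 0.3, -2.0]
finger_gap: 47.9
```

Request:
servo_tool(targets=[[[-2.6,0,-1],[0,0.1,0],0.25],[[-5.2,0,-2],[0,0.2,0],0.25],[[-7.8,0,-2.9],[0,0.31,0],0.25],[[-10.4,0,-3.9],[0,0.41,0],0.25],[[-13.1,0,-4.9],[0,0.517,0],0.25]])

```text
time: 34.6
ee_pos: [540.7, 77.3, 130.4]
orientation: [0.676, -0.676, -0.208, 0.206]
wrist_force: [-0.5, 0.8, -1.4]
finger_gap: 48.0
```

Request:
servo_tool(targets=[[[-1.8,0,-2.1],[0,0.1,0],0.25],[[-3.6,0,-4.2],[0,0.2,0],0.25],[[-5.4,0,-6.4],[0,0.31,0],0.25],[[-7.2,0,-8.5],[0,0.41,0],0.25],[[-9,0,-10.7],[0,0.517,0],0.25]])

```text
time: 35.1
ee_pos: [526.6, -61.8, 130.0]
orientation: [0.707, -0.706, -0.029, 0.027]
wrist_force: [0.7, 0.4, -0.4]
finger_gap: 47.7
```

Request:
servo_tool(targets=[[[0,0,0],[0,0,0],0.25],[[0,0,0],[0,0,0],0.25],[[0,0,0],[0,0,0],0.25]])

```text
time: 35.4
ee_pos: [527.0, -60.2, 130.1]
orientation: [0.707, -0.706, -0.031, 0.029]
wrist_force: [-0.7, -0.4, -1.5]
finger_gap: 47.8
```

```bash
python3 - <<'E'
from h import *
gt(); O=ori(4.7)
legs([(T(0,-47,62),O),(T(0,-47,50),O)],maxmm=210,maxdeg=42)
E
```

```text
t 35.4 p [527.  -60.2 130.1] q [ 0.707 -0.706 -0.031  0.029] F [-0.7 -0.4 -1.5] gap 47.8 j [-0.16  0.18  2.1   0.    0.86 -0.25]
gp tester [ -0.  -47.6 149.1]
shift [-0.02, 6.81, 0.04] rot [-0.002, 0.002, 0.003] | mm 68 deg 0.2
shift [-0.0, 1.2, 0.0] rot [0.0, 0.0, 0.0] | mm 12 deg 0.0
```

Request:
servo_tool(targets=[[[0,2.2,0],[0,0,0],0.25],[[0,4.4,0],[0,0,0],0.25],[[0,6,0],[0,0,0],0.25],[[0,6.8,0],[0,0,0],0.25],[[0,6.8,0],[0,0,0],0.25]])

```text
time: 35.9
ee_pos: [526.8, -59.9, 61.4]
orientation: [0.707, -0.706, -0.03, 0.029]
wrist_force: [-0.4, 0.0, -0.8]
finger_gap: 47.7
```

Request:
servo_tool(targets=[[[0,0.3,0],[0,0,0],0.25],[[0,0.6,0],[0,0,0],0.25],[[0,0.9,0],[0,0,0],0.25],[[0,1.2,0],[0,0,0],0.25],[[0,1.2,0],[0,0,0],0.25]])

```text
time: 36.4
ee_pos: [527.2, -60.6, 49.9]
orientation: [0.707, -0.706, -0.03, 0.028]
wrist_force: [-0.2, -0.2, -1.8]
finger_gap: 47.5
```

```bash
python3 - <<'E'
from h import *
gt()
E
```

```text
t 36.4 p [527.2 -60.6  49.9] q [ 0.707 -0.706 -0.03   0.028] F [-0.2 -0.2 -1.8] gap 47.5 j [-0.16  0.31  2.12  0.    0.7  -0.24]
gp tester [  0.1 -48.   68.9]
```

Request:
servo_tool(targets=[[[0,0.15,0],[0,0,0],0.25],[[0,0.15,0],[0,0,0],0.25],[[0,0.15,0],[0,0,0],0.6],[[0,0.15,0],[0,0,0],0.7],[[0,0.15,0],[0,0,0],0.8]])

```text
time: 36.9
ee_pos: [527.5, -60.7, 48.9]
orientation: [0.707, -0.706, -0.03, 0.028]
wrist_force: [0.3, -0.3, 0.4]
finger_gap: 68.0
```

Request:
servo_tool(targets=[[[0,0,0],[0,0,0],0.9],[[0,0,0],[0,0,0],1],[[0,0,0],[0,0,0],1],[[0,-2,0],[0,0,0],1],[[0,-4,0],[0,0,0],1]])

```text
time: 37.4
ee_pos: [526.7, -60.6, 88.7]
orientation: [0.707, -0.706, -0.03, 0.028]
wrist_force: [-0.1, -1.0, 0.7]
finger_gap: 91.4
```

Request:
servo_tool(targets=[[[0,-3,0],[0,0,0],1],[[0,-5,0],[0,0,0],1],[[0,-5,0],[0,0,0],1],[[0,-5,0],[0,0,0],1]])

```text
time: 37.8
ee_pos: [527.1, -60.8, 138.6]
orientation: [0.707, -0.706, -0.03, 0.028]
wrist_force: [-0.7, 0.0, -0.1]
finger_gap: 91.0
```

```bash
python3 - <<'E'
from h import *
gt()
p=snap('top')
for b in blobs(p,(90,160,175,285),34,145,45,40): print('pack',b[:3])
for d in spotter.recognise(p,'pack1')[:6]: print(round(d['confidence'],2),np.round(ray(p,np.array(d['centre'])*[512,384],34)))
O=ori(99.6); t=np.array([498.9,345.7,60.])
legs([(t+[0,0,60],O),(t,O)],maxmm=210,maxdeg=42)
E
```

```text
t 37.8 p [527.1 -60.8 138.6] q [ 0.707 -0.706 -0.03   0.028] F [-0.7  0.  -0.1] gap 91.0 j [-0.16  0.16  2.1   0.    0.88 -0.24]
gp tester [ -0.  -48.2 157.6]
pack (array([427.8, 349.7]), 81.3, array([37.3, 46.8]))
pack (array([498.9, 346. ]), 99.6, array([36.3, 47.3]))
0.87 [320. 271.  34.]
0.82 [591. 167.  34.]
0.55 [683. 375.  34.]
0.53 [504. 339.  34.]
shift [0.2, 0.62, 13.58] rot [-0.0, -0.552, 0.001] | mm 136 deg 31.6
shift [7.29, 0.61, 11.46] rot [-0.0, -0.552, 0.001] | mm 136 deg 31.6
shift [12.21, 0.6, 5.93] rot [-0.0, -0.552, 0.001] | mm 136 deg 31.6
shift [-0.0, 6.0, 0.0] rot [0.0, -0.0, 0.0] | mm 60 deg 0.0
```

Request:
servo_tool(targets=[[[0,0.1,3.4],[0,-0.14,0],1],[[0.1,0.3,6.8],[0,-0.28,0],1],[[0.1,0.5,10.2],[0,-0.41,0],1],[[0.2,0.6,13.6],[0,-0.552,0],1]])

```text
time: 38.3
ee_pos: [516.9, 76.1, 131.6]
orientation: [0.672, -0.671, -0.223, 0.222]
wrist_force: [1.1, -0.1, 0.3]
finger_gap: 91.3
```

Request:
servo_tool(targets=[[[1.8,0.1,2.9],[0,-0.14,0],1],[[3.6,0.3,5.7],[0,-0.28,0],1],[[5.5,0.5,8.6],[0,-0.41,0],1],[[7.3,0.6,11.5],[0,-0.552,0],1]])

```text
time: 38.7
ee_pos: [507.7, 212.0, 125.9]
orientation: [0.585, -0.585, -0.397, 0.396]
wrist_force: [1.0, -0.7, 0.3]
finger_gap: 91.4
```

Request:
servo_tool(targets=[[[3,0.1,1.5],[0,-0.14,0],1],[[6.1,0.3,3],[0,-0.28,0],1],[[9.2,0.5,4.4],[0,-0.41,0],1],[[12.2,0.6,5.9],[0,-0.552,0],1]])

```text
time: 39.1
ee_pos: [498.8, 347.1, 119.9]
orientation: [-0.455, 0.455, 0.542, -0.541]
wrist_force: [0.6, 0.6, -0.2]
finger_gap: 91.3
```

Request:
servo_tool(targets=[[[0,3,0],[0,0,0],1],[[0,6,0],[0,0,0],1],[[0,6,0],[0,0,0],1],[[0,6,0],[0,0,0],1],[[0,6,0],[0,0,0],1]])

```text
time: 39.6
ee_pos: [500.5, 346.3, 62.5]
orientation: [-0.456, 0.457, 0.542, -0.538]
wrist_force: [-0.2, -0.5, 0.6]
finger_gap: 91.6
```

```bash
python3 - <<'E'
from h import *
st()
legs([(np.array([498.9,345.8,-18.7]),ori(99.6))],maxmm=210,maxdeg=42)
E
```

```text
t 39.6 p [500.5 346.3  62.5] q [-0.456  0.457  0.542 -0.538] F [-0.2 -0.5  0.6] gap 91.6 j [ 0.57  0.39  1.97  0.    0.78 -1.17]
shift [-0.04, 8.12, 0.2] rot [0.004, -0.001, 0.002] | mm 81 deg 0.3
```

Request:
servo_tool(targets=[[[0,2.5,0.1],[0,0,0],1],[[0,5,0.2],[0,0,0],1],[[0,7,0.2],[0,0,0],1],[[0,8.1,0.2],[0,0,0],1],[[0,8.1,0.2],[0,0,0],1]])

```text
time: 40.1
ee_pos: [498.1, 345.8, -19.7]
orientation: [-0.456, 0.457, 0.541, -0.539]
wrist_force: [0.5, 0.9, 0.3]
finger_gap: 91.6
```

Request:
servo_tool(targets=[[[0,0,0],[0,0,0],0.8],[[0,0,0],[0,0,0],0.7],[[0,0,0],[0,0,0],0.6],[[0,0,0],[0,0,0],0.5],[[0,0,0],[0,0,0],0.4]])

```text
time: 40.6
ee_pos: [498.3, 346.1, -19.2]
orientation: [-0.456, 0.457, 0.541, -0.539]
wrist_force: [0.6, -0.1, 0.5]
finger_gap: 54.0
```

Request:
servo_tool(targets=[[[0,0,0],[0,0,0],0.25],[[0,0,0],[0,0,0],0.25],[[0,0,0],[0,0,0],0.25],[[0,0,0],[0,0,0],0.25]])

```text
time: 41.0
ee_pos: [498.2, 346.1, -19.4]
orientation: [-0.456, 0.457, 0.541, -0.539]
wrist_force: [-1.2, -1.2, 5.9]
finger_gap: 47.6
```

```bash
python3 - <<'E'
from h import *
s,g,Ro=gt(); W=np.array(s['ee_pos'])
legs([(W+[0,0,148],Ro),(T(0,0,W[2]+148),ori(4.7))],maxmm=210,maxdeg=42)
E
```

```text
t 41.0 p [498.2 346.1 -19.4] q [-0.456  0.457  0.541 -0.539] F [-1.2 -1.2  5.9] gap 47.6 j [ 0.57  0.53  1.97  0.    0.64 -1.17]
gp tester [  4.6 359.7  -0.4]
shift [0.02, -14.8, -0.05] rot [0.0, 0.0, 0.0] | mm 148 deg 0.0
shift [-11.93, -0.02, 1.18] rot [0.0, 0.552, 0.001] | mm 120 deg 31.6
shift [-10.78, -0.01, -5.26] rot [0.0, 0.552, 0.001] | mm 120 deg 31.6
shift [-6.42, -0.0, -10.13] rot [0.0, 0.552, 0.001] | mm 120 deg 31.6
```

Request:
servo_tool(targets=[[[0,-2,0],[0,0,0],0.25],[[0,-5,0],[0,0,0],0.25],[[0,-8.5,0],[0,0,0],0.25],[[0,-12,0],[0,0,0],0.25],[[0,-14.8,0],[0,0,0],0.25]])

```text
time: 41.5
ee_pos: [497.8, 345.8, 130.1]
orientation: [-0.456, 0.457, 0.541, -0.539]
wrist_force: [0.2, -0.1, -2.6]
finger_gap: 47.9
```

Request:
servo_tool(targets=[[[-2.4,0,0.2],[0,0.11,0],0.25],[[-4.8,0,0.5],[0,0.22,0],0.25],[[-7.1,0,0.7],[0,0.33,0],0.25],[[-9.5,0,0.9],[0,0.44,0],0.25],[[-11.9,0,1.2],[0,0.552,0],0.25]])

```text
time: 42.0
ee_pos: [505.5, 225.4, 127.9]
orientation: [0.587, -0.587, -0.395, 0.393]
wrist_force: [-0.5, 0.2, -0.7]
finger_gap: 47.8
```

Request:
servo_tool(targets=[[[-2.2,0,-1],[0,0.11,0],0.25],[[-4.3,0,-2.1],[0,0.22,0],0.25],[[-6.5,0,-3.2],[0,0.33,0],0.25],[[-8.6,0,-4.2],[0,0.44,0],0.25],[[-10.8,0,-5.3],[0,0.552,0],0.25]])

```text
time: 42.5
ee_pos: [514.0, 105.4, 127.7]
orientation: [0.673, -0.672, -0.22, 0.218]
wrist_force: [0.0, 0.3, -2.3]
finger_gap: 47.7
```

Request:
servo_tool(targets=[[[-1.3,0,-2],[0,0.11,0],0.25],[[-2.6,0,-4],[0,0.22,0],0.25],[[-3.9,0,-6.1],[0,0.33,0],0.25],[[-5.1,0,-8.1],[0,0.44,0],0.25],[[-6.4,0,-10.1],[0,0.552,0],0.25]])

```text
time: 43.0
ee_pos: [522.4, -13.9, 127.5]
orientation: [0.707, -0.706, -0.028, 0.026]
wrist_force: [0.5, -0.2, -1.6]
finger_gap: 47.7
```

Request:
servo_tool(targets=[[[0,2,0],[0,0,0],0.25],[[0,4,0],[0,0,0],0.25],[[0,5.5,0],[0,0,0],0.25],[[0,5.5,0],[0,0,0],0.25],[[0,5.5,0],[0,0,0],0.25]])

```text
time: 43.5
ee_pos: [522.7, -12.7, 72.8]
orientation: [0.707, -0.706, -0.03, 0.028]
wrist_force: [1.0, 0.2, -1.1]
finger_gap: 47.6
```

```bash
python3 - <<'E'
from h import *
gt(); O=ori(4.7)
legs([(T(0,0.5,60),O),(T(0,.5,48.7),O)],maxmm=210,maxdeg=42)
E
```

```text
t 43.5 p [522.7 -12.7  72.8] q [ 0.707 -0.706 -0.03   0.028] F [ 1.   0.2 -1.1] gap 47.6 j [-0.07  0.26  2.13  0.    0.74 -0.16]
gp tester [-0.4  0.1 91.8]
shift [0.03, 1.28, 0.03] rot [-0.002, 0.0, 0.002] | mm 13 deg 0.2
shift [0.0, 1.13, 0.0] rot [-0.0, 0.0, -0.0] | mm 11 deg 0.0
```

Request:
servo_tool(targets=[[[0,0.6,0],[0,0,0],0.25],[[0,1.2,0],[0,0,0],0.25],[[0,1.6,0],[0,0,0],0.25],[[0,2,0],[0,0,0],0.25],[[0,2.4,0],[0,0,0],0.25]])

```text
time: 44.0
ee_pos: [522.9, -12.7, 48.5]
orientation: [0.707, -0.706, -0.03, 0.028]
wrist_force: [-0.6, -0.2, -1.1]
finger_gap: 48.2
```

```bash
python3 - <<'E'
from h import *
gt()
s=ctrl.sense();q=s['orientation'];Ro=R.from_quat([q[1],q[2],q[3],q[0]])
O=ori(81.3); t=np.array([427.8,349.6,60.])
legs([(t+[0,0,60],O)],(np.array([522.7,-12.7,137.5]),Ro),maxmm=210,maxdeg=42)
E
```

```text
t 44.0 p [522.9 -12.7  48.5] q [ 0.707 -0.706 -0.03   0.028] F [-0.6 -0.2 -1.1] gap 48.2 j [-0.07  0.3   2.14  0.    0.7  -0.16]
gp tester [-0.3  0.  67.5]
shift [-3.24, 0.9, 18.44] rot [0.0, -0.668, 0.002] | mm 187 deg 38.3
shift [8.88, 0.9, 16.48] rot [0.0, -0.668, 0.002] | mm 187 deg 38.3
```

Request:
servo_tool(targets=[[[0,0.1,0],[0,0,0],0.25],[[0,0.1,0],[0,0,0],0.6],[[0,0.1,0],[0,0,0],0.7],[[0,0.1,0],[0,0,0],0.8],[[0,0.1,0],[0,0,0],1]])

```text
time: 44.5
ee_pos: [523.0, -12.7, 47.9]
orientation: [0.707, -0.706, -0.03, 0.028]
wrist_force: [-0.8, -0.6, -0.3]
finger_gap: 76.1
```

Request:
servo_tool(targets=[[[0,0,0],[0,0,0],1],[[0,0,0],[0,0,0],1],[[0,-2,0],[0,0,0],1],[[0,-5.5,0],[0,0,0],1],[[0,-9,0],[0,0,0],1]])

```text
time: 45.0
ee_pos: [522.0, -12.9, 138.5]
orientation: [0.707, -0.706, -0.03, 0.028]
wrist_force: [0.1, -0.4, 0.1]
finger_gap: 91.4
```

Request:
servo_tool(targets=[[[-0.7,0.2,3.7],[0,-0.13,0],1],[[-1.3,0.4,7.4],[0,-0.27,0],1],[[-2,0.5,11],[0,-0.4,0],1],[[-2.6,0.7,14.8],[0,-0.53,0],1],[[-3.2,0.9,18.4],[0,-0.668,0],1]])

```text
time: 45.5
ee_pos: [475.1, 169.3, 129.1]
orientation: [0.658, -0.657, -0.262, 0.259]
wrist_force: [0.6, -0.3, -0.3]
finger_gap: 91.3
```

Request:
servo_tool(targets=[[[1.8,0.2,3.3],[0,-0.13,0],1],[[3.6,0.4,6.6],[0,-0.27,0],1],[[5.3,0.5,9.9],[0,-0.4,0],1],[[7.1,0.7,13.2],[0,-0.53,0],1],[[8.9,0.9,16.5],[0,-0.668,0],1]])

```text
time: 46.0
ee_pos: [427.7, 350.8, 120.3]
orientation: [-0.535, 0.536, 0.463, -0.461]
wrist_force: [1.3, -0.7, -0.2]
finger_gap: 91.3
```

Request:
servo_tool(targets=[[[0,3,0],[0,0,0],1],[[0,6,0],[0,0,0],1],[[0,6,0],[0,0,0],1],[[0,6,0],[0,0,0],1],[[0,6,0],[0,0,0],1]])

```text
time: 46.5
ee_pos: [429.3, 349.7, 61.7]
orientation: [-0.537, 0.537, 0.462, -0.458]
wrist_force: [0.4, -0.7, -0.2]
finger_gap: 91.3
```

```bash
python3 - <<'E'
from h import *
st()
p=snap('scene')
for d in spotter.recognise(p,'pack1')[:8]: print(round(d['confidence'],2),np.round(ray(p,np.array(d['centre'])*[512,384],20)),np.round(ray(p,np.array(d['centre'])*[512,384],90)))
legs([(np.array([427.8,349.5,-19]),ori(81.3))],maxmm=210,maxdeg=42)
E
```

```text
t 46.5 p [429.3 349.7  61.7] q [-0.537  0.537  0.462 -0.458] F [ 0.4 -0.7 -0.2] gap 91.3 j [ 0.64  0.32  2.08 -0.    0.74 -0.78]
0.83 [602. 160.  20.] [640.  79.  90.]
0.74 [424. 344.  20.] [481. 244.  90.]
0.73 [519.   8.  20.] [566. -56.  90.]
0.71 [311. 276.  20.] [380. 183.  90.]
0.66 [471.  59.  20.] [523. -10.  90.]
0.62 [479.  -0.  20.] [530. -64.  90.]
shift [-0.08, 8.07, 0.18] rot [0.004, -0.001, 0.004] | mm 81 deg 0.3
```

Request:
servo_tool(targets=[[[0,2.5,0.1],[0,0,0],1],[[-0.1,5,0.2],[0,0,0],1],[[-0.1,7,0.2],[0,0,0],1],[[-0.1,8,0.2],[0,0,0],1],[[-0.1,8,0.2],[0,0,0],1]])

```text
time: 47.1
ee_pos: [426.4, 348.6, -20.1]
orientation: [-0.537, 0.537, 0.461, -0.459]
wrist_force: [0.2, -0.3, -0.4]
finger_gap: 90.9
```

Request:
servo_tool(targets=[[[0,0,0],[0,0,0],0.8],[[0,0,0],[0,0,0],0.7],[[0,0,0],[0,0,0],0.6],[[0,0,0],[0,0,0],0.5],[[0,0,0],[0,0,0],0.4]])

```text
time: 47.6
ee_pos: [426.7, 349.0, -19.4]
orientation: [-0.537, 0.537, 0.462, -0.459]
wrist_force: [0.3, 0.2, 0.4]
finger_gap: 54.0
```

Request:
servo_tool(targets=[[[0,0,0],[0,0,0],0.25],[[0,0,0],[0,0,0],0.25],[[0,0,0],[0,0,0],0.25],[[0,0,0],[0,0,0],0.25]])

```text
time: 48.0
ee_pos: [426.6, 348.9, -19.6]
orientation: [-0.537, 0.537, 0.462, -0.459]
wrist_force: [-2.0, -0.8, 6.0]
finger_gap: 48.0
```

```bash
python3 - <<'E'
from h import *
s,g,Ro=gt(); W=np.array(s['ee_pos'])
legs([(W+[0,0,148],Ro),(T(0,47.5,W[2]+148),ori(4.7))],maxmm=210,maxdeg=42)
E
```

```text
t 48.0 p [426.6 348.9 -19.6] q [-0.537  0.537  0.462 -0.459] F [-2.  -0.8  6. ] gap 48.0 j [ 0.64  0.46  2.08 -0.    0.59 -0.77]
gp tester [-66.6 368.4  -0.6]
shift [0.04, -14.8, -0.04] rot [0.0, 0.0, 0.0] | mm 148 deg 0.0
shift [-14.83, -0.02, -6.97] rot [0.0, 0.668, 0.002] | mm 164 deg 38.3
shift [-7.33, -0.0, -14.66] rot [0.0, 0.668, 0.002] | mm 164 deg 38.3
```

Request:
servo_tool(targets=[[[0,-2,0],[0,0,0],0.25],[[0,-5,0],[0,0,0],0.25],[[0,-8.5,0],[0,0,0],0.25],[[0,-12,0],[0,0,0],0.25],[[0,-14.8,0],[0,0,0],0.25]])

```text
time: 48.5
ee_pos: [426.2, 348.6, 130.0]
orientation: [-0.537, 0.537, 0.462, -0.459]
wrist_force: [0.3, -0.3, -2.0]
finger_gap: 47.8
```

Request:
servo_tool(targets=[[[-3,0,-1.4],[0,0.13,0],0.25],[[-6,0,-2.8],[0,0.27,0],0.25],[[-9,0,-4.2],[0,0.4,0],0.25],[[-11.9,0,-5.6],[0,0.53,0],0.25],[[-14.8,0,-7],[0,0.668,0],0.25]])

```text
time: 49.0
ee_pos: [472.7, 190.3, 127.9]
orientation: [0.659, -0.658, -0.258, 0.256]
wrist_force: [0.5, -0.0, -1.0]
finger_gap: 47.9
```

Request:
servo_tool(targets=[[[-1.5,0,-2.9],[0,0.13,0],0.25],[[-2.9,0,-5.8],[0,0.27,0],0.25],[[-4.4,0,-8.8],[0,0.4,0],0.25],[[-5.8,0,-11.7],[0,0.53,0],0.25],[[-7.3,0,-14.7],[0,0.668,0],0.25]])

```text
time: 49.5
ee_pos: [519.6, 33.0, 127.6]
orientation: [0.707, -0.706, -0.028, 0.026]
wrist_force: [1.2, 0.1, -1.5]
finger_gap: 48.1
```

Request:
servo_tool(targets=[[[0,2,0],[0,0,0],0.25],[[0,4,0],[0,0,0],0.25],[[0,5.5,0],[0,0,0],0.25],[[0,5.5,0],[0,0,0],0.25],[[0,5.5,0],[0,0,0],0.25]])

```text
time: 50.0
ee_pos: [519.7, 34.6, 73.0]
orientation: [0.707, -0.706, -0.03, 0.028]
wrist_force: [0.2, -0.0, -2.3]
finger_gap: 48.0
```

```bash
python3 - <<'E'
from h import *
gt(); O=ori(4.7)
legs([(T(0,47.5,48.7),O)],maxmm=210,maxdeg=42)
E
```

```text
t 50.0 p [519.7  34.6  73. ] q [ 0.707 -0.706 -0.03   0.028] F [ 0.2 -0.  -2.3] gap 48.0 j [ 0.02  0.26  2.14  0.    0.74 -0.06]
gp tester [ 0.5 47.5 92. ]
shift [-0.06, 2.43, -0.01] rot [-0.002, 0.001, 0.003] | mm 24 deg 0.2
```

Request:
servo_tool(targets=[[[0,0.6,0],[0,0,0],0.25],[[0,1.2,0],[0,0,0],0.25],[[0,1.6,0],[0,0,0],0.25],[[0,2,0],[0,0,0],0.25],[[0,2.45,0],[0,0,0],0.25]])

```text
time: 50.5
ee_pos: [519.9, 34.5, 48.1]
orientation: [0.707, -0.706, -0.03, 0.028]
wrist_force: [-0.5, -0.2, -1.8]
finger_gap: 47.5
```

```bash
python3 - <<'E'
from h import *
gt()
s=ctrl.sense();q=s['orientation'];Ro=R.from_quat([q[1],q[2],q[3],q[0]])
legs([(T(125,0,125),ori(4.7))],(np.array([519.7,34.6,147]),Ro),maxmm=210,maxdeg=42)
p=snap('top'); print(T(125,0,114),ray(p,(261,154.3),114))
E
```

```text
t 50.5 p [519.9  34.5  48.1] q [ 0.707 -0.706 -0.03   0.028] F [-0.5 -0.2 -1.8] gap 47.5 j [ 0.02  0.3   2.14  0.    0.69 -0.06]
gp tester [ 0.6 47.4 67.1]
shift [12.44, 2.23, -4.76] rot [-0.002, 0.0, 0.003] | mm 135 deg 0.2
[647.67967335  -2.55768642 114.        ] [645.34412828  -5.44562905 114.        ]
```

Request:
servo_tool(targets=[[[0,0.1,0],[0,0,0],0.25],[[0,0.1,0],[0,0,0],0.6],[[0,0.1,0],[0,0,0],0.7],[[0,0.1,0],[0,0,0],0.8],[[0,0.1,0],[0,0,0],1]])

```text
time: 51.05
ee_pos: [520.0, 34.5, 47.5]
orientation: [0.707, -0.706, -0.03, 0.028]
wrist_force: [0.1, 0.3, -0.2]
finger_gap: 76.0
```

Request:
servo_tool(targets=[[[0,0,0],[0,0,0],1],[[0,0,0],[0,0,0],1],[[0,-3,0],[0,0,0],1],[[0,-6.5,0],[0,0,0],1],[[0,-10,0],[0,0,0],1]])

```text
time: 51.55
ee_pos: [519.1, 34.2, 148.3]
orientation: [0.707, -0.706, -0.03, 0.028]
wrist_force: [0.6, 0.5, -0.0]
finger_gap: 91.1
```

Request:
servo_tool(targets=[[[0,0,0],[0,0,0],0],[[4,0.7,-1.6],[0,0,0],0],[[8,1.4,-3.2],[0,0,0],0],[[12.3,2.2,-4.8],[0,0,0],0],[[12.3,2.2,-4.8],[0,0,0],0]])

```text
time: 52.05
ee_pos: [649.5, -4.8, 123.7]
orientation: [0.707, -0.706, -0.03, 0.028]
wrist_force: [-1.6, -0.2, -0.5]
finger_gap: 54.3
```

Request:
servo_tool(targets=[[[0,0,0],[0,0,0],0],[[0,0,0],[0,0,0],0],[[0,0,0],[0,0,0],0],[[0,0,0],[0,0,0],0],[[0,0,0],[0,0,0],0]])

```text
time: 52.55
ee_pos: [645.9, -3.2, 126.0]
orientation: [0.707, -0.706, -0.03, 0.028]
wrist_force: [0.1, 0.4, -0.4]
finger_gap: 14.1
```

```bash
python3 - <<'E'
from h import *
gt()
O=ori(4.7); P=np.array([646.5,-4,80]);legs([(P,O)])
p=snap('scene')
C=cv2.resize(p['pixels'][150:250,200:330,::-1],None,fx=5.5,fy=5.5,interpolation=cv2.INTER_CUBIC); cv2.imwrite('pics/f1.png',C)
for d in spotter.recognise(p,'pack1')[:8]: print(round(d['confidence'],2),np.round(ray(p,np.array(d['centre'])*[512,384],90)))
E
```

```text
t 52.55 p [645.9  -3.2 126. ] q [ 0.707 -0.706 -0.03   0.028] F [ 0.1  0.4 -0.4] gap 14.1 j [-0.04  0.36  1.87  0.    0.91 -0.13]
gp tester [123.1  -0.5 145. ]
shift [0.04, 4.6, -0.09] rot [-0.002, 0.0, 0.003] | mm 46 deg 0.2
0.72 [638.  85.  90.]
0.63 [533. -54.  90.]
0.57 [381. 170.  90.]
0.52 [527.  40.  90.]
0.5 [521. -20.  90.]
```

View pics/f1.png

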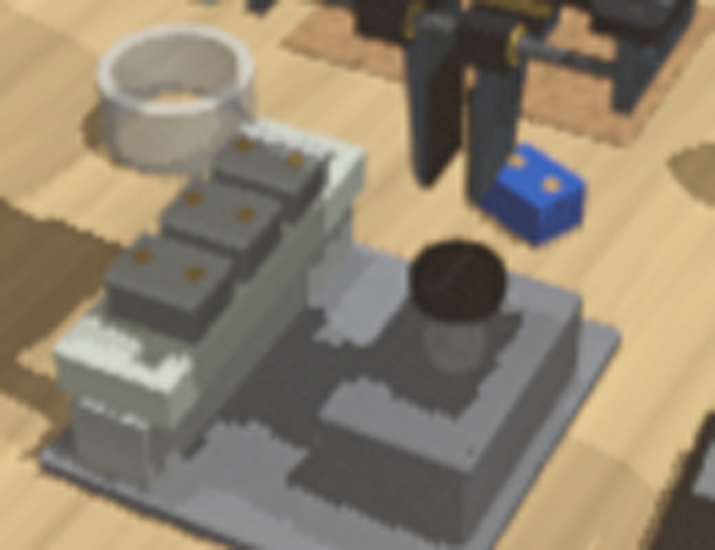

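Request:
servo_tool(targets=[[[0,1,0],[0,0,0],0],[[0,2.2,0],[0,0,0],0],[[0,3.4,0],[0,0,0],0],[[0,4.4,0],[0,0,0],0],[[0,4.4,0],[0,0,0],0]])

```text
time: 53.15
ee_pos: [645.0, -3.3, 79.4]
orientation: [0.707, -0.706, -0.029, 0.029]
wrist_force: [-0.7, 0.2, -0.1]
finger_gap: 0.6
```

Request:
servo_tool(targets=[[[0,0.3,0],[0,0,0],0],[[0,0.6,0],[0,0,0],0],[[0,0.9,0],[0,0,0],0],[[0,1.2,0],[0,0,0],0],[[0,1.2,0],[0,0,0],0]])

```text
time: 53.65
ee_pos: [646.7, -3.4, 69.9]
orientation: [0.707, -0.706, -0.03, 0.028]
wrist_force: [-1.4, 0.1, 6.3]
finger_gap: 0.3
```

```bash
python3 - <<'E'
from h import *
gt()
E
```

```text
t 53.65 p [646.7  -3.4  69.9] q [ 0.707 -0.706 -0.03   0.028] F [-1.4  0.1  6.3] gap 0.3 j [-0.04  0.43  1.89  0.    0.82 -0.13]
gp tester [123.8  -0.7  88.9]
```

Request:
servo_tool(targets=[[[0,0.4,0],[0,0,0],0],[[0,0.8,0],[0,0,0],0],[[0,1.1,0],[0,0,0],0],[[0,1.3,0],[0,0,0],0],[[0,1.3,0],[0,0,0],0]])

```text
time: 54.15
ee_pos: [647.0, -3.3, 59.1]
orientation: [0.707, -0.706, -0.03, 0.028]
wrist_force: [-13.3, -0.9, 33.2]
finger_gap: 0.6
```

Request:
servo_tool(targets=[[[0,0.1,0],[0,0,0],0],[[0,0.1,0],[0,0,0],0]])

```text
time: 54.35
ee_pos: [647.1, -3.3, 59.0]
orientation: [0.707, -0.706, -0.03, 0.028]
wrist_force: [-18.8, 0.3, 45.3]
finger_gap: 0.3
```

Request:
servo_tool(targets=[[[0,0.1,0],[0,0,0],0],[[0,0.1,0],[0,0,0],0]])

```text
time: 54.55
ee_pos: [647.2, -3.3, 58.9]
orientation: [0.707, -0.706, -0.03, 0.028]
wrist_force: [-24.6, 1.0, 58.5]
finger_gap: 0.2
```

Request:
servo_tool(targets=[[[0,0,0],[0,0,0],0],[[0,0,0],[0,0,0],0],[[0,0,0],[0,0,0],0]])

```text
time: 54.85
ee_pos: [647.2, -3.3, 58.9]
orientation: [0.707, -0.706, -0.03, 0.028]
wrist_force: [-25.0, -0.6, 58.5]
finger_gap: 0.4
```

```bash
python3 - <<'E'
from h import *
gt()
E
```

```text
t 54.85 p [647.2  -3.3  58.9] q [ 0.707 -0.706 -0.03   0.028] F [-25.   -0.6  58.5] gap 0.4 j [-0.04  0.45  1.89  0.    0.8  -0.13]
gp tester [124.4  -0.8  77.9]
```

Request:
servo_tool(targets=[[[0,-0.15,0],[0,0,0],0],[[0,-0.15,0],[0,0,0],0],[[0,-0.15,0],[0,0,0],0],[[0,-0.15,0],[0,0,0],0],[[0,-0.15,0],[0,0,0],0]])

```text
time: 55.35
ee_pos: [647.0, -3.3, 59.0]
orientation: [0.707, -0.706, -0.03, 0.028]
wrist_force: [-16.6, -0.5, 40.9]
finger_gap: 0.8
```

Request:
servo_tool(targets=[[[0,-1,0],[0,0,0],0],[[0,-2,0],[0,0,0],0],[[0,-4,0],[0,0,0],0],[[0,-7,0],[0,0,0],0],[[0,-8.5,0],[0,0,0],0]])

```text
time: 55.85
ee_pos: [647.2, -3.5, 143.5]
orientation: [0.707, -0.706, -0.031, 0.027]
wrist_force: [-0.9, -0.1, 0.6]
finger_gap: 0.3
```

Request:
servo_tool(targets=[[[0,0,0],[0,0,0],1],[[0,0,0],[0,0,0],1],[[0,0,0],[0,0,0],1]])

```text
time: 56.15
ee_pos: [645.3, -3.4, 139.7]
orientation: [0.707, -0.706, -0.029, 0.029]
wrist_force: [-0.3, 0.2, 0.7]
finger_gap: 21.2
```

```bash
python3 - <<'E'
from h import *
gt(); O=ori(4.7); p=snap('top')
for b in blobs(p,(225,180,315,240),101,140,45,40): print(b[:3])
for d in spotter.recognise(p,'pack1')[:7]: print(round(d['confidence'],2),np.round(ray(p,np.array(d['centre'])*[512,384],101)))
legs([(np.array([527,-60.5,140]),O),(np.array([527,-60.5,48]),O)])
E
```

```text
t 56.15 p [645.3  -3.4 139.7] q [ 0.707 -0.706 -0.029  0.029] F [-0.3  0.2  0.7] gap 21.2 j [-0.04  0.34  1.87  0.    0.93 -0.13]
gp tester [122.5  -0.7 158.7]
0.82 [333. 260. 101.]
0.72 [665. 342. 101.]
0.57 [588. 165. 101.]
shift [-12.27, -0.04, -4.71] rot [-0.002, 0.0, 0.001] | mm 131 deg 0.1
shift [0.0, 9.2, 0.0] rot [0.0, 0.0, -0.0] | mm 92 deg 0.0
```

Request:
servo_tool(targets=[[[-3,0,-1.2],[0,0,0],1],[[-6.1,0,-2.4],[0,0,0],1],[[-9.2,0,-3.5],[0,0,0],1],[[-12.3,0,-4.7],[0,0,0],1],[[-12.3,0,-4.7],[0,0,0],1]])

```text
time: 56.75
ee_pos: [523.8, -61.2, 139.6]
orientation: [0.707, -0.706, -0.029, 0.029]
wrist_force: [1.4, 0.1, 0.2]
finger_gap: 69.2
```

Request:
servo_tool(targets=[[[0,0,0],[0,0,0],1],[[0,0,0],[0,0,0],1],[[0,0,0],[0,0,0],1],[[0,0,0],[0,0,0],1],[[0,1,0],[0,0,0],1]])

```text
time: 57.25
ee_pos: [528.5, -60.3, 131.2]
orientation: [0.707, -0.706, -0.031, 0.027]
wrist_force: [1.3, -0.5, -0.4]
finger_gap: 90.9
```

```bash
python3 - <<'E'
from h import *
gt(); O=ori(4.7)
legs([(np.array([527.2,-60.7,48]),O)])
E
```

```text
t 57.25 p [528.5 -60.3 131.2] q [ 0.707 -0.706 -0.031  0.027] F [ 1.3 -0.5 -0.4] gap 90.9 j [-0.16  0.18  2.1   0.    0.86 -0.24]
gp tester [  1.4 -47.8 150.2]
shift [-0.18, 8.32, -0.04] rot [-0.001, 0.001, 0.005] | mm 83 deg 0.3
```

Request:
servo_tool(targets=[[[-0.1,2.5,0],[0,0,0],1],[[-0.1,5,0],[0,0,0],1],[[-0.1,7.2,0],[0,0,0],1],[[-0.1,8.2,0],[0,0,0],1],[[-0.1,8.2,0],[0,0,0],1]])

```text
time: 57.75
ee_pos: [525.7, -60.1, 47.2]
orientation: [0.707, -0.706, -0.029, 0.029]
wrist_force: [0.2, 0.7, 0.0]
finger_gap: 91.6
```

Request:
servo_tool(targets=[[[0,0,0],[0,0,0],0.7],[[0,0,0],[0,0,0],0.6],[[0,0,0],[0,0,0],0.5],[[0,0,0],[0,0,0],0.4],[[0,0,0],[0,0,0],0.25]])

```text
time: 58.25
ee_pos: [526.9, -60.3, 49.1]
orientation: [0.707, -0.706, -0.03, 0.028]
wrist_force: [0.4, -0.8, -0.0]
finger_gap: 54.1
```

Request:
servo_tool(targets=[[[0,0,0],[0,0,0],0.25],[[0,0,0],[0,0,0],0.25],[[0,0,0],[0,0,0],0.25],[[0,0,0],[0,0,0],0.25]])

```text
time: 58.65
ee_pos: [526.8, -60.3, 48.9]
orientation: [0.707, -0.706, -0.03, 0.028]
wrist_force: [-0.4, 0.1, 6.0]
finger_gap: 47.7
```

```bash
cat >> h.py <<'E'
TR=np.array([482.2,-329.1]); TA=np.radians(2.6)
def tray(x,y,z): return np.array([TR[0]+x*np.cos(TA)-y*np.sin(TA),TR[1]+x*np.sin(TA)+y*np.cos(TA),z])
E
python3 - <<'E'
from h import *
s,g,Ro=gt(); W=np.array(s['ee_pos'])
legs([(W+[0,0,70],Ro),(tray(0,-43,W[2]+70),ori(2.6)),(tray(0,-43,-10),ori(2.6))])
E
```

```text
t 58.65 p [526.8 -60.3  48.9] q [ 0.707 -0.706 -0.03   0.028] F [-0.4  0.1  6. ] gap 47.7 j [-0.16  0.31  2.12  0.    0.7  -0.24]
gp tester [ -0.2 -47.7  67.9]
shift [0.02, -7.0, 0.01] rot [0.0, 0.0, 0.0] | mm 70 deg 0.0
shift [-3.41, -0.04, -15.36] rot [-0.001, 0.018, 0.002] | mm 157 deg 1.1
shift [-3.12, -0.02, -15.42] rot [-0.001, 0.018, 0.002] | mm 157 deg 1.1
shift [0.0, 12.89, 0.0] rot [-0.0, -0.0, -0.0] | mm 129 deg 0.0
```

Request:
servo_tool(targets=[[[0,-1,0],[0,0,0],0.25],[[0,-2.5,0],[0,0,0],0.25],[[0,-4.5,0],[0,0,0],0.25],[[0,-6.5,0],[0,0,0],0.25],[[0,-7,0],[0,0,0],0.25]])

```text
time: 59.15
ee_pos: [527.8, -60.6, 121.6]
orientation: [0.707, -0.706, -0.031, 0.027]
wrist_force: [-0.1, 0.3, -1.5]
finger_gap: 48.0
```

Request:
servo_tool(targets=[[[-0.6,0,-3],[0,0,0],0.25],[[-1.4,0,-6.2],[0,0,0],0.25],[[-2,0,-9.3],[0,0.01,0],0.25],[[-2.7,0,-12.4],[0,0.015,0],0.25],[[-3.4,0,-15.4],[0,0.018,0],0.25]])

```text
time: 59.65
ee_pos: [504.7, -217.9, 118.3]
orientation: [0.707, -0.706, -0.024, 0.022]
wrist_force: [-0.4, 0.4, -2.0]
finger_gap: 47.4
```

Request:
servo_tool(targets=[[[-0.6,0,-3.1],[0,0,0],0.25],[[-1.3,0,-6.2],[0,0,0],0.25],[[-1.9,0,-9.3],[0,0.01,0],0.25],[[-2.5,0,-12.4],[0,0.015,0],0.25],[[-3.1,0,-15.4],[0,0.018,0],0.25]])

```text
time: 60.15
ee_pos: [483.6, -373.6, 117.9]
orientation: [0.708, -0.706, -0.017, 0.015]
wrist_force: [0.7, -1.5, -1.7]
finger_gap: 47.7
```

Request:
servo_tool(targets=[[[0,0,0],[0,0,0],0.25],[[0,3,0],[0,0,0],0.25],[[0,6,0],[0,0,0],0.25],[[0,9,0],[0,0,0],0.25],[[0,10,0],[0,0,0],0.25]])

```text
time: 60.65
ee_pos: [482.9, -370.4, 15.2]
orientation: [0.709, -0.705, -0.016, 0.016]
wrist_force: [0.1, 0.2, -0.2]
finger_gap: 48.2
```

Request:
servo_tool(targets=[[[0,1,0],[0,0,0],0.25],[[0,2.2,0],[0,0,0],0.25],[[0,2.9,0],[0,0,0],0.25],[[0,2.9,0],[0,0,0],0.25]])

```text
time: 61.05
ee_pos: [484.4, -371.9, -11.5]
orientation: [0.708, -0.706, -0.017, 0.015]
wrist_force: [0.5, 0.5, -2.1]
finger_gap: 48.2
```

```bash
python3 - <<'E'
from h import *
st(); legs([(tray(0,-43,-17),ori(2.6))])
E
```

```text
t 61.05 p [ 484.4 -371.9  -11.5] q [ 0.708 -0.706 -0.017  0.015] F [ 0.5  0.5 -2.1] gap 48.2 j [-0.69  0.52  1.96  0.01  0.66 -0.75]
shift [-0.02, 0.55, -0.02] rot [-0.002, 0.001, 0.003] | mm 6 deg 0.2
```

Request:
servo_tool(targets=[[[0,0.3,0],[0,0,0],0.25],[[0,0.6,0],[0,0,0],0.25],[[0,0.6,0],[0,0,0],0.25]])

```text
time: 61.35
ee_pos: [484.5, -372.1, -17.1]
orientation: [0.708, -0.706, -0.017, 0.015]
wrist_force: [-0.5, 0.8, -1.5]
finger_gap: 47.6
```

Request:
servo_tool(targets=[[[0,0,0],[0,0,0],0.6],[[0,0,0],[0,0,0],0.7],[[0,0,0],[0,0,0],0.8],[[0,0,0],[0,0,0],0.9],[[0,0,0],[0,0,0],0.9]])

```text
time: 61.85
ee_pos: [484.5, -372.1, -17.0]
orientation: [0.708, -0.706, -0.017, 0.015]
wrist_force: [-0.2, -0.1, -0.0]
finger_gap: 81.3
```

Request:
servo_tool(targets=[[[0,-1.5,0],[0,0,0],0.95],[[0,-5,0],[0,0,0],1],[[0,-9,0],[0,0,0],1],[[0,-13,0],[0,0,0],1],[[0,-14,0],[0,0,0],1]])

```text
time: 62.35
ee_pos: [486.0, -373.9, 128.4]
orientation: [-0.706, 0.708, 0.019, -0.014]
wrist_force: [-0.6, -1.0, 0.4]
finger_gap: 90.8
```

Request:
servo_tool(targets=[[[0.5,0,3.6],[0,0,0],1],[[1.1,0,7.2],[0,-0.01,0],1],[[1.6,0,10.7],[0,-0.01,0],1],[[2.2,0,14.3],[0,-0.015,0],1],[[2.7,0,17.9],[0,-0.018,0],1]])

```text
time: 62.85
ee_pos: [502.6, -190.9, 123.7]
orientation: [0.707, -0.706, -0.024, 0.022]
wrist_force: [0.7, -0.5, -0.4]
finger_gap: 91.3
```

Request:
servo_tool(targets=[[[0.6,0,3.6],[0,0,0],1],[[1.2,0,7.2],[0,-0.01,0],1],[[1.8,0,10.7],[0,-0.01,0],1],[[2.4,0,14.3],[0,-0.015,0],1],[[3,0,17.8],[0,-0.018,0],1]])

```text
time: 63.35
ee_pos: [521.1, -11.3, 124.1]
orientation: [0.707, -0.706, -0.03, 0.028]
wrist_force: [0.5, -0.4, 0.7]
finger_gap: 91.3
```

Request:
servo_tool(targets=[[[0,0,0],[0,0,0],1],[[0,0,0],[0,0,0],1],[[0,0,0],[0,0,0],1]])

```text
time: 63.65
ee_pos: [521.2, -13.3, 123.9]
orientation: [0.707, -0.706, -0.03, 0.028]
wrist_force: [-0.3, 0.3, -0.1]
finger_gap: 91.1
```

```bash
python3 - <<'E'
from h import *
gt(); legs([(np.array([522.9,-12.8,48]),ori(4.7))])
p=snap('scene')
for d in spotter.recognise(p,'pack1')[:8]: print(round(d['confidence'],2),np.round(ray(p,np.array(d['centre'])*[512,384],20)),np.round(ray(p,np.array(d['centre'])*[512,384],90)))
E
```

```text
t 63.65 p [521.2 -13.3 123.9] q [ 0.707 -0.706 -0.03   0.028] F [-0.3  0.3 -0.1] gap 91.1 j [-0.07  0.17  2.12  0.    0.84 -0.16]
gp tester [ -2.   -0.4 142.9]
shift [0.15, 7.59, 0.03] rot [-0.002, -0.0, 0.003] | mm 76 deg 0.2
0.83 [476.  52.  20.] [527. -17.  90.]
0.65 [486.  98.  20.] [537.  24.  90.]
0.63 [ 531. -347.   20.] [ 576. -372.   90.]
```

```bash
cat > tr.py <<'E'
from h import *
p=snap('top')
for b in blobs(p,(355,170,440,280),34,95,60,30): print('tray blob',b[:3])
for d in spotter.recognise(p,'pack1')[:8]:
    u=np.array(d['centre'])*[512,384]; print(round(d['confidence'],2),np.round(u),np.round(ray(p,u,34)))
E
python3 tr.py
```

```text
tray blob (array([ 523.8, -345.6]), 3.8, array([39.5, 51.5]))
0.83 [401. 209.] [ 516. -346.   34.]
0.55 [148. 298.] [319. 277.  34.]
0.54 [115. 152.] [680. 364.  34.]
0.53 [192. 182.] [598. 169.  34.]
```

Request:
servo_tool(targets=[[[0.1,2.5,0],[0,0,0],1],[[0.15,5,0],[0,0,0],1],[[0.15,6.8,0],[0,0,0],1],[[0.15,7.6,0],[0,0,0],1],[[0.15,7.6,0],[0,0,0],1]])

```text
time: 64.35
ee_pos: [522.5, -12.8, 47.0]
orientation: [0.707, -0.706, -0.029, 0.028]
wrist_force: [-1.3, 0.7, 0.3]
finger_gap: 91.2
```

Request:
servo_tool(targets=[[[0,0,0],[0,0,0],0.7],[[0,0,0],[0,0,0],0.6],[[0,0,0],[0,0,0],0.5],[[0,0,0],[0,0,0],0.4],[[0,0,0],[0,0,0],0.25]])

```text
time: 64.85
ee_pos: [523.2, -12.5, 48.1]
orientation: [0.707, -0.706, -0.03, 0.028]
wrist_force: [-0.2, -0.2, -0.2]
finger_gap: 54.1
```

Request:
servo_tool(targets=[[[0,0,0],[0,0,0],0.25],[[0,0,0],[0,0,0],0.25],[[0,0,0],[0,0,0],0.25],[[0,0,0],[0,0,0],0.25]])

```text
time: 65.25
ee_pos: [523.1, -12.5, 47.9]
orientation: [0.707, -0.706, -0.03, 0.028]
wrist_force: [-1.1, 0.2, 5.1]
finger_gap: 48.0
```

```bash
python3 - <<'E'
from h import *
s,g,Ro=gt(); W=np.array(s['ee_pos'])
legs([(W+[0,0,70],Ro),(tray(0,0,W[2]+70),ori(2.6)),(tray(0,0,-17),ori(2.6))])
E
```

```text
t 65.25 p [523.1 -12.5  47.9] q [ 0.707 -0.706 -0.03   0.028] F [-1.1  0.2  5.1] gap 48.0 j [-0.07  0.31  2.14  0.    0.69 -0.15]
gp tester [ 0.   0.3 66.9]
shift [0.02, -7.0, 0.01] rot [0.0, 0.0, 0.0] | mm 70 deg 0.0
shift [-3.34, -0.04, -15.61] rot [-0.001, 0.018, 0.002] | mm 160 deg 1.1
shift [-3.05, -0.02, -15.67] rot [-0.001, 0.018, 0.002] | mm 160 deg 1.1
shift [0.0, 13.49, 0.0] rot [0.0, 0.0, -0.0] | mm 135 deg 0.0
```

```bash
python3 - <<'E'
from h import *
s,g,Ro=gt(); W=np.array(s['ee_pos'])
legs([(W+[0,0,70],Ro),(tray(0,43,W[2]+70),ori(2.6)),(tray(0,43,-17),ori(2.6))])
E
```

```text
t 65.25 p [523.1 -12.5  47.9] q [ 0.707 -0.706 -0.03   0.028] F [-1.1  0.2  5.1] gap 48.0 j [-0.07  0.31  2.14  0.    0.69 -0.15]
gp tester [ 0.   0.3 66.9]
shift [0.02, -7.0, 0.01] rot [0.0, 0.0, 0.0] | mm 70 deg 0.0
shift [-3.26, -0.03, -13.46] rot [-0.001, 0.018, 0.002] | mm 138 deg 1.1
shift [-3.01, -0.02, -13.52] rot [-0.001, 0.018, 0.002] | mm 138 deg 1.1
shift [0.0, 13.49, 0.0] rot [0.0, 0.0, -0.0] | mm 135 deg 0.0
```

Request:
servo_tool(targets=[[[0,-1,0],[0,0,0],0.25],[[0,-2.5,0],[0,0,0],0.25],[[0,-4.5,0],[0,0,0],0.25],[[0,-6.5,0],[0,0,0],0.25],[[0,-7,0],[0,0,0],0.25]])

```text
time: 65.75
ee_pos: [524.3, -12.7, 120.7]
orientation: [0.707, -0.706, -0.031, 0.027]
wrist_force: [0.3, 0.0, -2.2]
finger_gap: 47.9
```

Request:
servo_tool(targets=[[[-0.6,0,-2.7],[0,0,0],0.25],[[-1.3,0,-5.4],[0,0,0],0.25],[[-2,0,-8.1],[0,0.01,0],0.25],[[-2.6,0,-10.8],[0,0.015,0],0.25],[[-3.3,0,-13.5],[0,0.018,0],0.25]])

```text
time: 66.25
ee_pos: [500.7, -150.9, 117.5]
orientation: [0.707, -0.706, -0.024, 0.022]
wrist_force: [1.0, -0.5, -1.3]
finger_gap: 47.7
```

Request:
servo_tool(targets=[[[-0.6,0,-2.7],[0,0,0],0.25],[[-1.2,0,-5.4],[0,0,0],0.25],[[-1.8,0,-8.1],[0,0.01,0],0.25],[[-2.4,0,-10.8],[0,0.015,0],0.25],[[-3,0,-13.5],[0,0.018,0],0.25]])

```text
time: 66.75
ee_pos: [479.3, -287.6, 117.1]
orientation: [0.708, -0.706, -0.017, 0.015]
wrist_force: [0.3, 0.4, -2.2]
finger_gap: 47.7
```

Request:
servo_tool(targets=[[[0,0,0],[0,0,0],0.25],[[0,3,0],[0,0,0],0.25],[[0,6,0],[0,0,0],0.25],[[0,9,0],[0,0,0],0.25],[[0,10,0],[0,0,0],0.25]])

```text
time: 67.25
ee_pos: [478.5, -284.8, 14.6]
orientation: [0.708, -0.705, -0.016, 0.016]
wrist_force: [-0.8, 0.8, -1.6]
finger_gap: 47.6
```

Request:
servo_tool(targets=[[[0,1,0],[0,0,0],0.25],[[0,2.2,0],[0,0,0],0.25],[[0,2.9,0],[0,0,0],0.25],[[0,2.9,0],[0,0,0],0.25]])

```text
time: 67.65
ee_pos: [480.0, -286.1, -12.3]
orientation: [0.708, -0.706, -0.017, 0.015]
wrist_force: [-0.1, 0.7, -1.4]
finger_gap: 47.8
```

```bash
python3 - <<'E'
from h import *
s,g,Ro=gt(); legs([(tray(0,43,-18),ori(2.6))])
W=np.array(s['ee_pos']); W[2]=122
legs([(T(0.5,47.5,122),ori(4.7))],(W,Ro))
E
```

```text
t 67.65 p [ 480.  -286.1  -12.3] q [ 0.708 -0.706 -0.017  0.015] F [-0.1  0.7 -1.4] gap 47.8 j [-0.58  0.46  2.07  0.01  0.61 -0.63]
gp tester [ -65.4 -268.9    6.7]
shift [0.03, 0.57, -0.01] rot [-0.002, 0.001, 0.002] | mm 6 deg 0.2
shift [2.73, 0.04, 15.92] rot [-0.001, -0.018, 0.001] | mm 162 deg 1.0
shift [3.01, 0.02, 15.87] rot [-0.001, -0.018, 0.001] | mm 162 deg 1.0
```

Request:
servo_tool(targets=[[[0,0.3,0],[0,0,0],0.25],[[0,0.6,0],[0,0,0],0.25],[[0,0.6,0],[0,0,0],0.25]])

```text
time: 67.95
ee_pos: [480.1, -286.2, -18.0]
orientation: [0.708, -0.706, -0.017, 0.015]
wrist_force: [-0.3, -0.5, -1.9]
finger_gap: 47.8
```

Request:
servo_tool(targets=[[[0,0,0],[0,0,0],0.6],[[0,0,0],[0,0,0],0.7],[[0,0,0],[0,0,0],0.8],[[0,0,0],[0,0,0],0.85],[[0,0,0],[0,0,0],0.85]])

```text
time: 68.45
ee_pos: [480.2, -286.3, -17.8]
orientation: [0.708, -0.706, -0.017, 0.015]
wrist_force: [0.5, 0.3, 0.3]
finger_gap: 77.5
```

Request:
servo_tool(targets=[[[0,-1.5,0],[0,0,0],0.85],[[0,-5,0],[0,0,0],1],[[0,-9,0],[0,0,0],1],[[0,-13,0],[0,0,0],1],[[0,-14,0],[0,0,0],1]])

```text
time: 68.95
ee_pos: [481.7, -287.8, 127.3]
orientation: [-0.706, 0.707, 0.019, -0.013]
wrist_force: [0.0, -1.3, -0.9]
finger_gap: 91.1
```

Request:
servo_tool(targets=[[[0.5,0,3.2],[0,0,0],1],[[1.1,0,6.4],[0,-0.01,0],1],[[1.6,0,9.5],[0,-0.01,0],1],[[2.2,0,12.7],[0,-0.015,0],1],[[2.7,0,15.9],[0,-0.018,0],1]])

```text
time: 69.45
ee_pos: [499.2, -125.2, 122.8]
orientation: [0.707, -0.706, -0.024, 0.022]
wrist_force: [-0.4, 0.3, 0.1]
finger_gap: 91.2
```

Request:
servo_tool(targets=[[[0.6,0,3.2],[0,0,0],1],[[1.2,0,6.4],[0,-0.01,0],1],[[1.8,0,9.5],[0,-0.01,0],1],[[2.4,0,12.7],[0,-0.015,0],1],[[3,0,15.9],[0,-0.018,0],1]])

```text
time: 69.95
ee_pos: [518.9, 35.5, 123.2]
orientation: [0.707, -0.706, -0.03, 0.028]
wrist_force: [0.8, -0.3, 0.3]
finger_gap: 91.6
```

Request:
servo_tool(targets=[[[0,0,0],[0,0,0],1],[[0,0,0],[0,0,0],1],[[0,0,0],[0,0,0],1]])

```text
time: 70.25
ee_pos: [518.9, 33.5, 122.9]
orientation: [0.707, -0.706, -0.03, 0.028]
wrist_force: [0.2, -0.2, 0.6]
finger_gap: 91.3
```

```bash
python3 tr.py; python3 - <<'E'
from h import *
gt(); legs([(np.array([519.9,34.5,48]),ori(4.7))])
p=snap('scene')
for d in spotter.recognise(p,'pack1')[:8]: print(round(d['confidence'],2),np.round(ray(p,np.array(d['centre'])*[512,384],20)),np.round(ray(p,np.array(d['centre'])*[512,384],90)))
E
```

```text
tray blob (array([ 480.7, -285.1]), 2.8, array([39.2, 51.5]))
tray blob (array([ 523.8, -345.6]), 3.7, array([39.5, 51.5]))
0.96 [148. 297.] [321. 277.  34.]
0.61 [400. 208.] [ 519. -344.   34.]
0.6 [377. 222.] [ 487. -286.   34.]
t 70.35 p [519.   33.3 122.9] q [ 0.707 -0.706 -0.03   0.028] F [-0.4  0.5  0.4] gap 90.9 j [ 0.02  0.17  2.12  0.    0.84 -0.06]
gp tester [ -0.4  46.2 141.9]
shift [0.08, 7.49, 0.1] rot [-0.002, -0.001, 0.003] | mm 75 deg 0.2
0.86 [471. 105.  20.] [523.  30.  90.]
0.82 [ 475. -288.   20.] [ 526. -320.   90.]
0.67 [596. 156.  20.] [634.  76.  90.]
0.65 [ 524. -348.   20.] [ 570. -373.   90.]
0.58 [624. -35.  20.] [659. -94.  90.]
0.47 [311. 275.  20.] [380. 182.  90.]
```

Two packs are in the tray. Next I fetch the third.

Request:
servo_tool(targets=[[[0.1,2.5,0.1],[0,0,0],1],[[0.1,5,0.1],[0,0,0],1],[[0.1,6.8,0.1],[0,0,0],1],[[0.1,7.5,0.1],[0,0,0],1],[[0.1,7.5,0.1],[0,0,0],1]])

```text
time: 70.95
ee_pos: [519.8, 35.0, 47.3]
orientation: [0.707, -0.706, -0.029, 0.028]
wrist_force: [0.8, -0.3, 1.0]
finger_gap: 90.9
```

Request:
servo_tool(targets=[[[0,0,0],[0,0,0],0.7],[[0,0,0],[0,0,0],0.6],[[0,0,0],[0,0,0],0.5],[[0,0,0],[0,0,0],0.4],[[0,0,0],[0,0,0],0.25]])

```text
time: 71.45
ee_pos: [520.4, 35.4, 48.2]
orientation: [0.707, -0.706, -0.03, 0.028]
wrist_force: [0.2, -0.0, 0.5]
finger_gap: 53.9
```

Request:
servo_tool(targets=[[[0,0,0],[0,0,0],0.25],[[0,0,0],[0,0,0],0.25],[[0,0,0],[0,0,0],0.25],[[0,0,0],[0,0,0],0.25]])

```text
time: 71.85
ee_pos: [520.2, 35.4, 48.0]
orientation: [0.707, -0.706, -0.03, 0.028]
wrist_force: [-2.6, 0.6, 6.4]
finger_gap: 47.7
```

```bash
python3 - <<'E'
from h import *
s,g,Ro=gt(); W=np.array(s['ee_pos'])
legs([(W+[0,0,70],Ro),(tray(-46,-33,W[2]+70),ori(2.6))])
E
```

```text
t 71.85 p [520.2  35.4  48. ] q [ 0.707 -0.706 -0.03   0.028] F [-2.6  0.6  6.4] gap 47.7 j [ 0.02  0.3   2.14  0.    0.69 -0.06]
gp tester [ 1.  48.2 67. ]
shift [0.02, -7.0, 0.01] rot [0.0, 0.0, 0.0] | mm 70 deg 0.0
shift [-3.83, -0.04, -13.05] rot [-0.001, 0.012, 0.001] | mm 136 deg 0.7
shift [-3.67, -0.02, -13.09] rot [-0.001, 0.012, 0.001] | mm 136 deg 0.7
shift [-3.51, -0.01, -13.14] rot [-0.001, 0.012, 0.001] | mm 136 deg 0.7
```

Request:
servo_tool(targets=[[[0,-1,0],[0,0,0],0.25],[[0,-2.5,0],[0,0,0],0.25],[[0,-4.5,0],[0,0,0],0.25],[[0,-6.5,0],[0,0,0],0.25],[[0,-7,0],[0,0,0],0.25]])

```text
time: 72.35
ee_pos: [521.5, 35.3, 120.8]
orientation: [0.707, -0.706, -0.031, 0.027]
wrist_force: [-0.7, 0.1, -1.3]
finger_gap: 47.7
```

Request:
servo_tool(targets=[[[-0.8,0,-2.6],[0,0,0],0.25],[[-1.5,0,-5.2],[0,0,0],0.25],[[-2.3,0,-7.8],[0,0.01,0],0.25],[[-3.1,0,-10.4],[0,0.01,0],0.25],[[-3.8,0,-13],[0,0.012,0],0.25]])

```text
time: 72.85
ee_pos: [492.3, -98.4, 117.6]
orientation: [0.707, -0.706, -0.026, 0.024]
wrist_force: [0.3, -1.2, -1.1]
finger_gap: 47.5
```

Request:
servo_tool(targets=[[[-0.7,0,-2.6],[0,0,0],0.25],[[-1.5,0,-5.2],[0,0,0],0.25],[[-2.2,0,-7.8],[0,0.01,0],0.25],[[-2.9,0,-10.4],[0,0.01,0],0.25],[[-3.7,0,-13.1],[0,0.012,0],0.25]])

```text
time: 73.35
ee_pos: [464.7, -231.8, 117.2]
orientation: [0.707, -0.706, -0.022, 0.019]
wrist_force: [-0.5, -0.4, -1.2]
finger_gap: 47.7
```

Request:
servo_tool(targets=[[[-0.7,0,-2.6],[0,0,0],0.25],[[-1.4,0,-5.2],[0,0,0],0.25],[[-2.1,0,-7.8],[0,0.01,0],0.25],[[-2.8,0,-10.4],[0,0.01,0],0.25],[[-3.5,0,-13.1],[0,0.012,0],0.25]])

```text
time: 73.85
ee_pos: [437.3, -364.5, 116.8]
orientation: [0.708, -0.706, -0.017, 0.015]
wrist_force: [-0.0, -0.3, -1.9]
finger_gap: 47.7
```

Request:
servo_tool(targets=[[[0,0,0],[0,0,0],0.25],[[0,3,0],[0,0,0],0.25],[[0,6,0],[0,0,0],0.25],[[0,7,0],[0,0,0],0.25],[[0,7,0],[0,0,0],0.25]])

```text
time: 74.35
ee_pos: [437.3, -362.3, 45.7]
orientation: [0.708, -0.706, -0.017, 0.016]
wrist_force: [-0.3, 0.8, -1.7]
finger_gap: 48.1
```

```bash
python3 - <<'E'
from h import *
s,g,Ro=gt(); legs([(tray(-46,-33,-18),ori(2.6))])
p=snap('scene')
for d in spotter.recognise(p,'pack1')[:6]: print(round(d['confidence'],2),np.round(ray(p,np.array(d['centre'])*[512,384],20)))
E
python3 tr.py
```

```text
t 74.35 p [ 437.3 -362.3   45.7] q [ 0.708 -0.706 -0.017  0.016] F [-0.3  0.8 -1.7] gap 48.1 j [-0.73  0.37  2.05  0.01  0.73 -0.79]
gp tester [-114.1 -341.4   64.7]
shift [0.03, 6.37, -0.21] rot [-0.004, 0.001, 0.001] | mm 64 deg 0.2
0.93 [ 483. -291.   20.]
0.88 [ 527. -350.   20.]
0.75 [594. 162.  20.]
0.57 [491.  15.  20.]
0.5 [ 384. -353.   20.]
0.44 [313. 282.  20.]
tray blob (array([ 480.7, -285. ]), 2.6, array([38., 50.]))
tray blob (array([ 524.2, -345.3]), 4.2, array([37., 49.]))
0.86 [111. 152.] [680. 374.  34.]
0.78 [192. 183.] [595. 168.  34.]
0.64 [418. 243.] [ 433. -381.   34.]
0.59 [377. 223.] [ 484. -284.   34.]
0.55 [400. 207.] [ 521. -343.   34.]
```

Request:
servo_tool(targets=[[[0,2,-0.1],[0,0,0],0.25],[[0,4,-0.2],[0,0,0],0.25],[[0,5.5,-0.2],[0,0,0],0.25],[[0,6.4,-0.2],[0,0,0],0.25],[[0,6.4,-0.2],[0,0,0],0.25]])

```text
time: 75.05
ee_pos: [438.0, -364.9, -17.8]
orientation: [0.708, -0.706, -0.017, 0.016]
wrist_force: [-0.8, 0.4, -0.8]
finger_gap: 47.8
```

Request:
servo_tool(targets=[[[0,0,0],[0,0,0],0.25],[[0,0,0],[0,0,0],0.6],[[0,0,0],[0,0,0],0.65],[[0,0,0],[0,0,0],0.7],[[0,0,0],[0,0,0],0.75]])

```text
time: 75.55
ee_pos: [438.5, -365.4, -16.9]
orientation: [0.708, -0.706, -0.017, 0.015]
wrist_force: [-0.1, -0.1, -0.1]
finger_gap: 67.3
```

Request:
servo_tool(targets=[[[0,0,0],[0,0,0],0.75],[[0,-1.5,0],[0,0,0],0.75],[[0,-5,0],[0,0,0],0.75],[[0,-9,0],[0,0,0],0.75],[[0,-13,0],[0,0,0],0.75]])

```text
time: 76.05
ee_pos: [437.7, -365.4, 115.1]
orientation: [0.708, -0.706, -0.017, 0.015]
wrist_force: [0.4, -0.7, 0.8]
finger_gap: 68.3
```

Request:
servo_tool(targets=[[[0,-4,0],[0,0,0],0.75],[[0,-8,0],[0,0,0],0.75],[[0,-12,0],[0,0,0],0.75],[[0,-16,0],[0,0,0],0.75],[[0,-16,0],[0,0,0],0.75]])

```text
time: 76.55
ee_pos: [439.2, -367.5, 279.6]
orientation: [-0.705, 0.708, 0.02, -0.013]
wrist_force: [0.6, -0.6, -0.0]
finger_gap: 68.5
```

Request:
servo_tool(targets=[[[0,0,-4],[0,0,0],0.75],[[0,0,-8],[0,0,0],0.75],[[0,0,-12],[0,0,0],0.75],[[0,0,-16],[0,0,0],0.75],[[0,0,-20],[0,0,0],0.75]])

```text
time: 77.05
ee_pos: [446.3, -566.9, 272.7]
orientation: [0.708, -0.706, -0.017, 0.015]
wrist_force: [0.1, 0.1, 0.7]
finger_gap: 68.0
```

Request:
servo_tool(targets=[[[0,0,0],[0,0,0],0.75],[[0,0,0],[0,0,0],0.75],[[0,0,0],[0,0,0],0.75]])

```text
time: 77.35
ee_pos: [446.5, -564.7, 272.4]
orientation: [0.708, -0.706, -0.017, 0.015]
wrist_force: [0.4, 0.4, 0.1]
finger_gap: 68.5
```

```bash
python3 tr.py; python3 - <<'E'
from h import *
gt(); p=snap('top')
for b in blobs(p,(215,170,320,235),79,165,60,400): print('plate',b[:3])
q=snap('scene')
A=cv2.resize(p['pixels'][140:290,205:450,::-1],(640,392),interpolation=cv2.INTER_CUBIC)[:, :]
B=cv2.resize(q['pixels'][150:360,60:350,::-1],(540,392),interpolation=cv2.INTER_CUBIC)
H=np.hstack([A,B]); cv2.imwrite('pics/z.png',cv2.resize(H,(800,int(392*800/1180)),interpolation=cv2.INTER_AREA))
for t,z in [('flask',100),('mug',45),('tape',22),('radio',16),('driver',10)]:
    for im in (p,q):
        d=spotter.recognise(im,t)[:1]
        if d: print(t,round(d[0]['confidence'],2),np.round(ray(im,np.array(d[0]['centre'])*[512,384],z)[:2]))
E
```

```text
tray blob (array([ 439.8, -365. ]), 3.0, array([37.3, 49. ]))
tray blob (array([ 480.8, -285.1]), 3.0, array([37.7, 50. ]))
tray blob (array([ 523.8, -345.7]), 4.0, array([37.7, 49.8]))
0.85 [194. 183.] [595. 163.  34.]
0.82 [377. 221.] [ 488. -285.   34.]
0.76 [401. 207.] [ 522. -346.   34.]
0.75 [408. 240.] [ 441. -358.   34.]
0.72 [114. 152.] [680. 367.  34.]
0.66 [148. 296.] [324. 275.  34.]
t 77.45 p [ 446.8 -564.7  272.8] q [ 0.708 -0.706 -0.018  0.015] F [-1.2  0.1  0.5] gap 68.5 j [-0.94  0.32  1.63  0.    1.19 -0.98]
gp tester [-121.3 -543.8  291.8]
plate (array([522.8, -12.9]), 95.1, array([ 59.1, 198.1]))
flask 0.64 [725. 274.]
flask 0.67 [733. 259.]
mug 0.69 [ 743. -271.]
mug 0.6 [399. 111.]
tape 0.87 [414. 136.]
tape 0.43 [627. -39.]
radio 0.86 [781.   4.]
radio 0.63 [790.  -2.]
driver 0.83 [ 369. -137.]
driver 0.6 [ 363. -136.]
```

View pics/z.png

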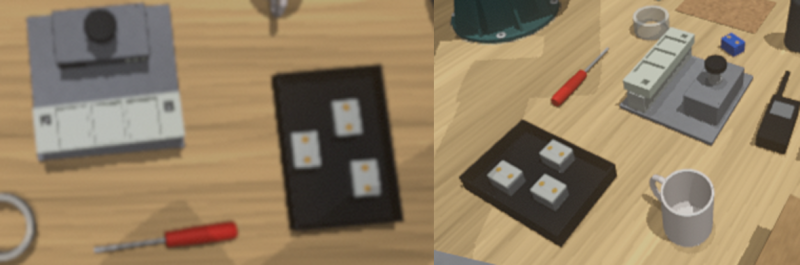

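```bash
python3 -c "
from h import *
print(ctrl.job_done()); st()"
```

```text
the job is handed in; nothing more can be done
None
the job is handed in; nothing more can be done
```

I handed the job in at about 77 s of the 210 s limit. The plate is turned over, all three packs were tested, and they now stand in the tray. No verdict is reported, so the result rests on my own checks below.

**What I did**
- **Plate:** I stood it on end on the table, gripped it again from the other side, and lowered it onto both pins with the three-pocket side up.
- **Packs in the tester:** I put the three grey packs in the pockets and left the blue and turquoise look-alikes alone.
- **Plunger:** I pressed it to its stop, where the force rose to 58 N and it moved no further. I held it there for just over a second and let it go.
- **Packs in the tray:** I moved all three from the pockets to the tray.

**Last checks**
- **Tray:** the top camera measured all three packs upright in the tray, at about (440, -365), (481, -285) and (524, -346) mm. The last picture, which joins both cameras' views, agrees.
- **Plate:** its centre is at (522.8, -12.9) mm, against (522.7, -13.5) mm at the start. It looks flat, with the three pockets up.
- **Plunger and arm:** the plunger looks fully up, and the arm is clear of everything.

**What went wrong or disagreed**
- **Finger reach:** the real fingertips sit about 37 mm short of the reported tool point. That made the first pack grasp close on nothing, and I used the corrected depth from then on.
- **Plate slip:** the plate slipped a few millimetres in the first grip and met the table at up to 46 N wrist force. I corrected for this at the second grip.
- **Knocked pack:** one pack was knocked about 45 mm while in the tray. It stayed upright, and I placed the last pack clear of it.
- **Bystanders:** the recogniser gave stray positions for the tape in both views, and for the mug in one. The last picture shows the tape where it started. Every other bystander reading was near where it began.

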